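Tidy the shogi corner: sort the pieces, close the box, put bell and caddy away

TASK

Clear the shogi board after the lesson: lay the large shogi piece flat in the wide bay of the piece box and the small one flat in the narrow bay, then close the box with its lid so that it sits fully home. Stand the brass bell inside the rim of the square stand and the tea caddy inside the rim of the round tray, keeping both upright all the way. Leave the ash dish and the little cup where they are on the board.

Things in the scene. Friction and masses are not known exactly. Their poses are not given: they have to be found in the camera images.
- big_piece: Larger of two blank wooden shogi pieces (five-sided wedges), loose, flat on the fixed kaya board (300 x 320 mm, top 70 mm above the table). 50 mm long along x (point at +x), 44 mm wide along y at the base, 36 at the shoulders (14 mm ahead of the origin); 16 mm thick at the base, 10 at the point; upright sides, grip across y. Origin: centre of the underside, z up. About 30 g.
- small_piece: The smaller shogi piece, same shape: 38 mm long along x (point at +x), 32 mm wide along y at the base narrowing to 26 mm at the shoulders, 12 mm thick at the base, sloping to about 8 mm. Loose, flat on the board. Origin: centre of its underside. About 16 g.
- bell: Small brass hand bell standing upright on the board, loose, 94 mm tall, mouth 56 mm across at the bottom, its shoulder ending 42 mm up; above it a slim round wooden handle, 12 mm across, from 43 to 80 mm, with a 16 mm brass ball on top (centre 86 mm up). Origin: centre of its underside, z up. About 200 g.
- caddy: Black lacquer tea caddy, round, 56 mm across (straight sides from 6 to 52 mm up, shoulder and closed flat lid above), 62 mm tall, loose, standing upright on the board. Origin: centre of its underside, z up. About 120 g.
- box_lid: Lid of the piece box, loose, right way up on the table. Dark wood plate 156 (x) x 130 (y) x 8 mm; under it a solid 5 mm deep step 122 x 96 mm that drops into the box with 7 mm play all round. On top, central bar handle 60 mm long along x, 14 mm thick along y, from 13 to 37 mm above the origin. Origin: centre of the step's underside, z up. About 180 g.
- piece_box: Open dark wood box, fixed on the table, 152 (x) x 126 (y) x 32 mm high, walls 8, inner floor 6 mm above the origin. A divider along y, top 25 mm up, makes a wide bay (x -68 to +4, centre -32 mm) and a narrow bay (x +10 to +68, centre +39 mm), each 110 mm along y. Origin: centre of the underside. Lid home: x axes parallel, either way round, lid origin 27 mm above this one.
- round_tray: Round low wooden tray for the caddy, fixed on the table: 100 mm across outside, 90 mm inside, rim 12 mm high, floor 5 mm above its origin. Origin: centre of its underside.
- square_stand: Square low wooden stand for the bell, fixed on the table: 100 x 100 mm outside, 88 x 88 mm inside, rim 12 mm high, floor 6 mm above its origin. Origin: centre of its underside.
- ash_dish: Blue-glazed ceramic ash dish, open, 66 mm across, 20 mm high, loose, in the middle part of the board: a bystander to leave alone. Origin: centre of its underside.
- sake_cup: Little white ceramic cup, open, 44 mm across, 24 mm high, loose, in the middle part of the board: a bystander to leave alone. Origin: centre of its underside.

How it is judged:
By the outcome, as a careful person would: the job done as asked, in the order asked, and still so for the second after the job is handed in, with the robot touching nothing.
It also fails if it takes over 136 s, if anything falls off the work surface, if the arm or the gripper's body presses on something with over 40 N, if the wrist force passes 120 N, or if a joint passes its speed limit or range.

ROBOT

A 6-joint arm with a two-finger parallel gripper is mounted at the origin on the work surface. World frame = base frame: x ahead of the robot, y to its left, z up, the work surface at z = 0. Lengths are in m, angles in rad, forces in N, time in s.
With the tool pointing down it reaches from about 0.35 to 0.975 m from the base axis. Payload 4.9 kg.
Tool frame: the origin (TCP) lies at the very end of the fingers, on their centre line; the grasp point (between the pads) lies 19 mm behind it; z points along the fingers, x is the direction in which the jaws open and shut, and the axes are right-handed (so a half turn about z gives the same grasp; the last joint's range is limited). The gripper opens to 85 mm and grips with 20 to 120 N. Pads are 22 mm wide; open, the fingers measure 114 mm over their backs; the gripper's body (76 mm by 85 mm) begins 54 mm behind the grasp point. The pads swing forward as they close: fully open they stand 13 mm farther back than shut.
Start: joints at [1.181, 0.053, 1.613, -0, 1.476, -0.119], TCP at [0.167, 0.602, 0.208] pointing down, gripper open.
Joint ranges: [-3.01, 3.01], [-1.01, 2.22], [0.06, 2.58], [-1.02, 4.17], [0.09, 2.62], [-3.14, 3.14]. Speed limits (rad/s): [2.57, 2.57, 3.14, 3.14, 3.14, 3.14].

INTERFACE

Orientations are given as a rotation vector (axis times angle).
In Python, from station import ctrl, get_image, calibration, job gives the robot as it stands.
- The arm moves only by the tool jog_arm, never from a script. Its argument "deltas" is a list of rows, each a list of 3 entries, a list of its own where there are three numbers: the turn, a rotation vector about the tool's x, y, z in degrees, then the shift along the tool's x, y, z in m, then the finger opening in m, from 0 to 0.0854. In form: [[[ax, ay, az], [tx, ty, tz], gripper], ...]. A call has 1 to 12 rows; each row is the pose to reach, as a shift and turn from the pose commanded when the call began, along the tool's axes at that moment; what a row does not reach only later rows make up. A row lasts 1/12 s, in which the tool goes at most 41.7 mm and 7.16 degrees, less where a joint would pass 70% of its speed; a pose out of reach is approached as far as the arm can. A call with a gripper value outside its range is refused whole. The fingers move at their own pace and stop on an object; "squeeze" is the grip in N (left out, the last holds). Time passes only in rows, so rows that repeat a pose let the fingers close. It gives the time, the measured TCP pose, the force and the opening at its end, in the units of the state.
- ctrl.get_obs(): the state, without advancing time (a new reading comes with each control period).
- get_image(name): name is "scene" or "top" or "wrist"; returns the picture (384x512x3 uint8, red, green, blue); there is no depth.
- calibration(name): a dict with "mtx" (3x3 intrinsics, pixels), "k1" (the pictures are not rectified: a ray, as slopes to the right and down, at radius r is drawn at 1 + k1 r^2 times it, then the intrinsics apply), "origin" and "rotation" of the camera in the world; the wrist camera has in their place "tool_from_camera" (4x4, takes a point from camera to tool coordinates, whose origin is the TCP and whose axes are the tool frame's). Camera axes: x right, y up, looking along -z (the intrinsics and any distortion apply to the point x, -y, -z); pixel columns grow to the right and rows downward; lengths in m; the calibration is good to about 2 mm. A picture is of the moment at which its call begins: read the wrist's pose just before it. calibration takes no time and is no camera call.
- job.finish_job(): hands the job in, once; it reports no verdict.
The state is a dict: "t": time; "q": joint angles; "dq": joint speeds; "effort": joint torques, N m; "tool_pos": TCP position; "tool_rot": TCP orientation; "contact_force": force on the tool from outside, world axes, zero at the start; "wrist_torque": the same for the moment, N m; "opening": finger opening in m.
Only numpy, scipy, OpenCV 4.12 (cv2) and the standard library are available. Lean on these libraries where they do the work, as an engineer would, in place of code of your own. Each camera call takes 0.05 s, during which the arm holds its last target.

## Working session

There is one attempt and no reset: what is moved stays moved. The work goes in short steps, Python scripts to look and compute and a tool call to move; the robot and the scene stay as the last step left them, time stands still between calls to the robot, and variables do not carry over. Pictures are saved under pics/ and viewed, and the job is handed in when it is done.

Besides the shell and the picture viewer there is one more tool, called after ">>>" as name(argument=value, ...) on one line, values as JSON. jog_arm: Moves the arm, as the interface text tells. Its arguments: {"type":"object","properties":{"deltas":{"type":"array","items":{"type":"array"}},"squeeze":{"type":"number"}},"required":["deltas"]}

```bash
ls; mkdir -p pics
python3 - <<'E'
from station import ctrl,get_image,calibration,job
import cv2
print(ctrl.get_obs())
for n in ("scene","top","wrist"):
    print(n,calibration(n))
for n in ("scene","top"):
    im=get_image(n); cv2.imwrite(f"pics/{n}0.png",cv2.resize(im[:,:,::-1],(800,600),interpolation=cv2.INTER_CUBIC))
    cv2.imwrite(f"pics/{n}0_raw.png",im[:,:,::-1])
E
```

```text
pics
{'t': 0.0, 'q': array([ 1.18098642e+00,  5.33147229e-02,  1.61432265e+00,  2.21972939e-07,
        1.47595946e+00, -1.18999012e-01]), 'dq': array([-0.00049225, -0.0009755 ,  0.00104801, -0.00055145,  0.00038308,
        0.00021596]), 'effort': array([ 2.15082626e-03, -3.93695855e+01, -3.70169449e+01,  9.99177701e-05,
        7.26430735e-03,  2.57403528e-06]), 'tool_pos': array([0.16693792, 0.60159724, 0.20667206]), 'tool_rot': array([ 2.50017615,  1.90061614, -0.00271396]), 'contact_force': array([ 0.02258564,  0.14592512, -0.11048634]), 'wrist_torque': array([ 0.01306867, -0.02468856, -0.02685082]), 'opening': 0.08555500543859089}
scene {'mtx': array([[368.06482874,   0.        , 249.36080321],
       [  0.        , 368.06482874, 194.71804979],
       [  0.        ,   0.        ,   1.        ]]), 'k1': -0.08219857137219726, 'origin': array([ 1.1787532 , -0.45483904,  0.60251176]), 'rotation': array([0.8903881 , 0.44514205, 0.88917983])}
top {'mtx': array([[449.81323346,   0.        , 258.18033444],
       [  0.        , 449.81323346, 191.4399522 ],
       [  0.        ,   0.        ,   1.        ]]), 'k1': -0.024522283384378483, 'origin': array([0.46020243, 0.01035373, 1.07361853]), 'rotation': array([ 0.06618702, -0.08010949, -1.59826508])}
wrist {'mtx': array([[335.13100216,   0.        , 252.98084642],
       [  0.        , 335.13100216, 188.32798671],
       [  0.        ,   0.        ,   1.        ]]), 'k1': -0.07841439254526973, 'tool_from_camera': array([[ 9.99999565e-01, -8.91860847e-04, -2.74568846e-04,
         3.38676045e-04],
       [-9.32983750e-04, -9.61401686e-01, -2.75147103e-01,
        -7.07296198e-02],
       [-1.85780228e-05,  2.75147239e-01, -9.61402099e-01,
        -1.66747348e-01],
       [ 0.00000000e+00,  0.00000000e+00,  0.00000000e+00,
         1.00000000e+00]])}
```

View pics/top0.png

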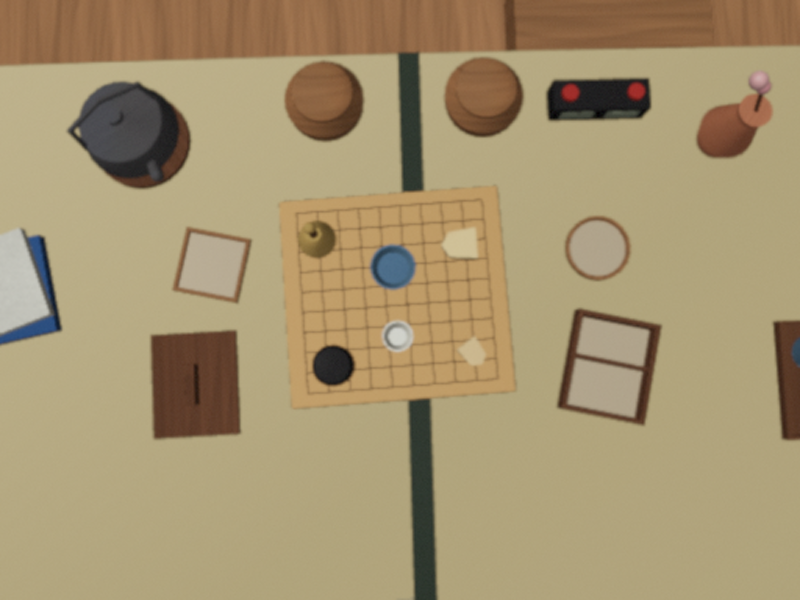

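View pics/scene0.png

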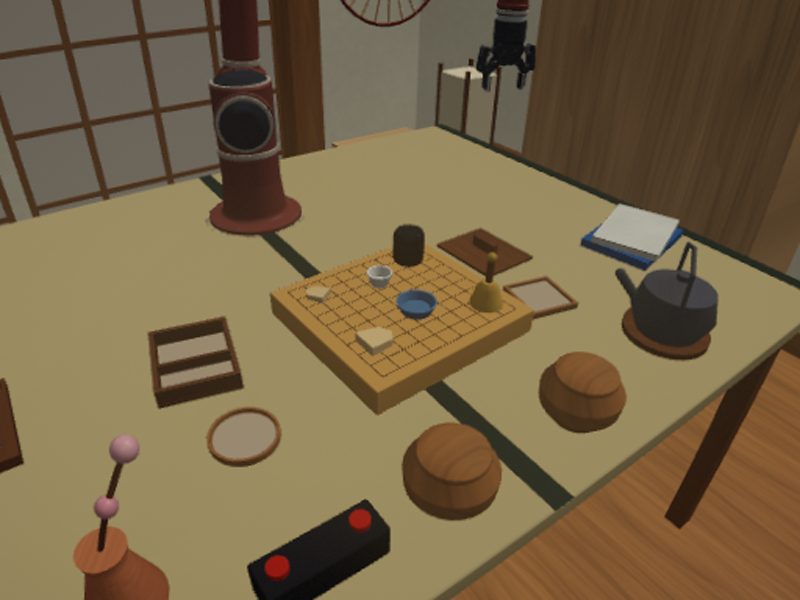

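```bash
cat > h.py <<'E'
import numpy as np,cv2
from scipy.spatial.transform import Rotation as R
from station import ctrl,get_image,calibration
def pose():
    o=ctrl.get_obs(); return np.array(o['tool_pos']),R.from_rotvec(o['tool_rot'])
def cam(name,p=None):
    c=calibration(name)
    if name=='wrist':
        p=p or pose(); T=np.array(c['tool_from_camera'])
        return c,p[0]+p[1].apply(T[:3,3]),p[1].as_matrix()@T[:3,:3]
    return c,np.array(c['origin']),R.from_rotvec(c['rotation']).as_matrix()
def p2w(name,uv,z,p=None):
    c,o,M=cam(name,p); uv=np.atleast_2d(np.array(uv,float))
    D=np.array([c['k1'],0,0,0],float)
    s=cv2.undistortPoints(uv[:,None,:],c['mtx'],D)[:,0]
    d=np.c_[s[:,0],-s[:,1],-np.ones(len(s))]@M.T
    return o+d*((np.broadcast_to(z,len(s))-o[2])/d[:,2])[:,None]
def w2p(name,P,p=None):
    c,o,M=cam(name,p); q=(np.atleast_2d(P)-o)@M
    s=np.c_[q[:,0]/-q[:,2],-q[:,1]/-q[:,2]]
    r=(s**2).sum(1)[:,None]; s=s*(1+c['k1']*r)
    return s@c['mtx'][:2,:2].T+c['mtx'][:2,2]
def crop(im,x0,y0,x1,y1,k,fn,grid=10):
    c=cv2.resize(im[y0:y1,x0:x1],None,fx=k,fy=k,interpolation=cv2.INTER_CUBIC)
    if c.shape[2]==3: c=c[:,:,::-1].copy()
    for x in range((x0//grid+1)*grid,x1,grid):
        cv2.line(c,(int((x-x0+.5)*k),0),(int((x-x0+.5)*k),6),(0,0,255),1)
        cv2.putText(c,str(x),(int((x-x0+.5)*k)-10,16),0,.35,(0,0,255),1)
    for y in range((y0//grid+1)*grid,y1,grid):
        cv2.line(c,(0,int((y-y0+.5)*k)),(6,int((y-y0+.5)*k)),(0,0,255),1)
        cv2.putText(c,str(y),(8,int((y-y0+.5)*k)+4),0,.35,(0,0,255),1)
    cv2.imwrite(fn,c)
E
python3 - <<'E'
from h import *
im=cv2.imread('pics/top0_raw.png')[:,:,::-1]
crop(im,275,125,335,170+35,8,'pics/c1.png')
crop(im,350,130,430,275,4,'pics/c2.png')
crop(im,180,120,280,265,4,'pics/c3.png')
crop(im,90,140,165,285,4,'pics/c4.png')
a=[cv2.imread(f'pics/c{i}.png') for i in (2,3,4)]
H=max(x.shape[0] for x in a)
E=cv2.hconcat([cv2.copyMakeBorder(x[:,:],0,H-x.shape[0],0,8,0) for x in a])
print(E.shape)
crop(im,270,135,330,240,5,'pics/c1.png')
E
```

```text
(580, 1044, 3)
```

View pics/c1.png

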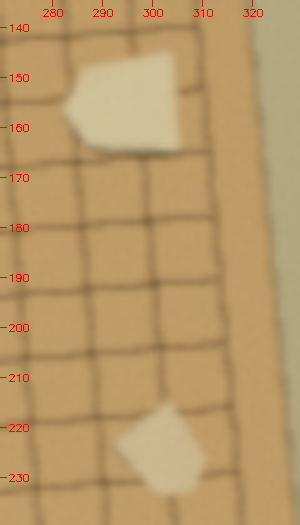

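View pics/c2.png

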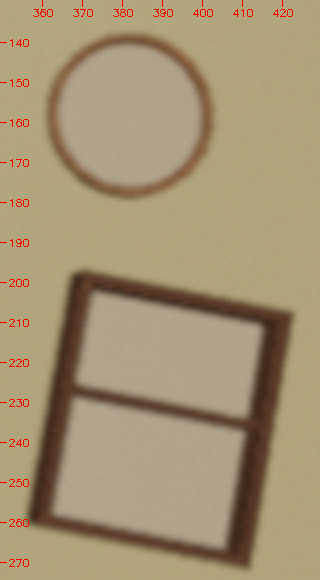

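View pics/c3.png

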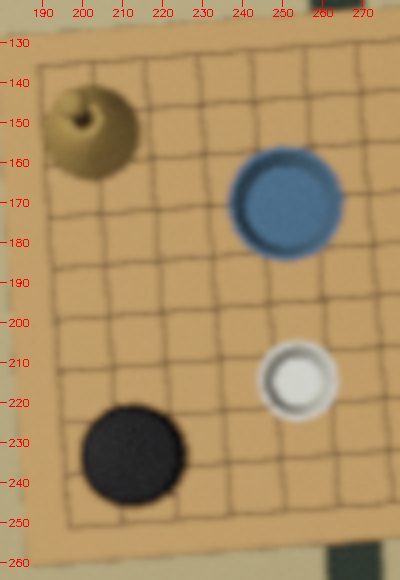

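View pics/c4.png

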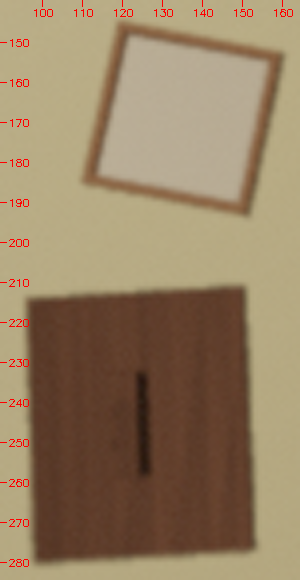

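Run:
```python
from h import *
np.set_printoptions(precision=4,suppress=True)
def rect(n,uv,z):
    P=p2w('top',uv,z)[:,:2]; c=P.mean(0); e=[np.linalg.norm(P[i]-P[(i+1)%4]) for i in range(4)]
    up=(P[0]+P[1]-P[2]-P[3]); le=(P[0]+P[3]-P[1]-P[2])
    print(n,c,'edges',np.round(e,3),'x-angle',np.degrees(np.arctan2(up[1],up[0])),np.degrees(np.arctan2(-le[0],le[1])))
rect('box',[(368.5,197.5),(422.5,207.5),(411,271),(357,260)],.032)
rect('lid',[(96.5,214),(150.5,211.5),(153,276.5),(98.5,280)],.013)
rect('stand',[(120,145.5),(160,153),(151,193),(110.5,185)],.012)
d=p2w('top',[(127+-.5,232.5),(126.5,258)],.037);print('handle',d,d.mean(0))
print('tray',p2w('top',[(381.8,158)],.012))
print('bell mouth',p2w('top',[(202.5,152.5)],.07),'ball',p2w('top',[(199,147)],.07+.086))
print('caddy top',p2w('top',[(212.5,233)],.07+.055))
print('dish',p2w('top',[(252,170)],.09),'cup',p2w('top',[(254,214.5)],.094))
print('big',p2w('top',[(304.5,145),(305,164.5),(282.5,155.5)],[.084,.084,.08]))
print('small',p2w('top',[(303,215),(292.5,223),(308,232)],[.08,.08,.078]))
```

```text
box [ 0.4498 -0.3022] edges [0.128 0.15  0.127 0.147] x-angle -13.54979038299746 -12.68101981413232
lid [0.4409 0.3161] edges [0.128 0.152 0.127 0.154] x-angle 1.7927174194467224 1.5604316635575914
stand [0.6207 0.2903] edges [0.098 0.098 0.099 0.097] x-angle -13.25268177506771 -12.565829077529889
handle [[0.4705 0.3047 0.037 ]
 [0.4124 0.3049 0.037 ]] [0.4414 0.3048 0.037 ]
tray [[ 0.6309 -0.299   0.012 ]]
bell mouth [[0.6453 0.1233 0.07  ]] ball [[0.6412 0.1206 0.156 ]]
caddy top [[0.4635 0.0991 0.125 ]]
dish [[0.5995 0.0126 0.09  ]] cup [[0.5011 0.0109 0.094 ]]
big [[ 0.6534 -0.1062  0.084 ]
 [ 0.6094 -0.1056  0.084 ]
 [ 0.6317 -0.0565  0.08  ]]
small [[ 0.4974 -0.0973  0.08  ]
 [ 0.4805 -0.0734  0.08  ]
 [ 0.4597 -0.1071  0.078 ]]
```

```bash
cat >> h.py <<'E'
np.set_printoptions(precision=4,suppress=True)
def down(yaw): return R.from_euler('z',yaw,degrees=True)*R.from_euler('x',180,degrees=True)
def yaw(r): v=r.apply([1,0,0]); return np.degrees(np.arctan2(v[1],v[0]))
def plan(x,y,z,yw,p=None,q=None):
    """deltas in tool axes from measured pose to target"""
    p=p or pose(); T=down(yw)
    d=p[1].inv().apply(np.array([x,y,z])-p[0]); t=(p[1].inv()*T).as_rotvec(degrees=True)
    print('turn',np.round(t,1),'shift',np.round(d,4),'dist',round(float(np.linalg.norm(d)),3))
def st():
    o=ctrl.get_obs(); p=pose(); print('t%.2f'%o['t'],p[0],'yaw %.1f'%yaw(p[1]),'F',np.round(o['contact_force'],1),'open %.4f'%o['opening'],'q',np.round(o['q'],2))
E
python3 -c "
from h import *
st();plan(.632,-.08,.20,0)"
```

```text
t0.10 [0.167  0.6017 0.2068] yaw 74.5 F [ 0.1 -0.6  0. ] open 0.0854 q [ 1.18  0.05  1.61  0.    1.48 -0.12]
turn [ 0.1  0.1 74.5] shift [-0.5324  0.6304  0.0076] dist 0.825
```

>>> jog_arm(deltas=[[[0,0,74.5],[-0.532,0.63,0.008],0.085],[[0,0,74.5],[-0.532,0.63,0.008],0.085],[[0,0,74.5],[-0.532,0.63,0.008],0.085],[[0,0,74.5],[-0.532,0.63,0.008],0.085],[[0,0,74.5],[-0.532,0.63,0.008],0.085],[[0,0,74.5],[-0.532,0.63,0.008],0.085],[[0,0,74.5],[-0.532,0.63,0.008],0.085],[[0,0,74.5],[-0.532,0.63,0.008],0.085],[[0,0,74.5],[-0.532,0.63,0.008],0.085],[[0,0,74.5],[-0.532,0.63,0.008],0.085],[[0,0,74.5],[-0.532,0.63,0.008],0.085],[[0,0,74.5],[-0.532,0.63,0.008],0.085]])

```text
t: 1.1
tool_pos: [0.4494, 0.1873, 0.2027]
tool_rot: [-3.141, 0.003, 0.0]
contact_force: [0.6, 1.3, -1.1]
opening: 0.0852
```

```bash
python3 -c "
from h import *
st();plan(.632,-.08,.20,0)"
```

```text
t1.10 [0.4494 0.1873 0.2027] yaw -0.1 F [ 0.6  1.3 -1.1] open 0.0852 q [ 0.24 -0.28  1.93  0.    1.5   0.24]
turn [-0.   0.  -0.1] shift [0.1831 0.2669 0.0027] dist 0.324
```

>>> jog_arm(deltas=[[[0,0,0],[0.183,0.267,0.003],0.085],[[0,0,0],[0.183,0.267,0.003],0.085],[[0,0,0],[0.183,0.267,0.003],0.085],[[0,0,0],[0.183,0.267,0.003],0.085],[[0,0,0],[0.183,0.267,0.003],0.085],[[0,0,0],[0.183,0.267,0.003],0.085],[[0,0,0],[0.183,0.267,0.003],0.085],[[0,0,0],[0.183,0.267,0.003],0.085],[[0,0,0],[0.183,0.267,0.003],0.085],[[0,0,0],[0.183,0.267,0.003],0.085]])

```text
t: 1.93
tool_pos: [0.6319, -0.0793, 0.1988]
tool_rot: [-3.141, 0.004, 0.003]
contact_force: [0.2, 0.3, -0.4]
opening: 0.0854
```

```bash
python3 -c "
from h import *
st()
im=get_image('wrist'); cv2.imwrite('pics/w1_raw.png',im[:,:,::-1]); crop(im,0,0,512,384,1.5625,'pics/w1.png',50)"
```

```text
t1.93 [ 0.6319 -0.0793  0.1988] yaw -0.2 F [ 0.2  0.3 -0.4] open 0.0854 q [-0.24  0.09  1.59  0.    1.46 -0.24]
```

View pics/w1.png

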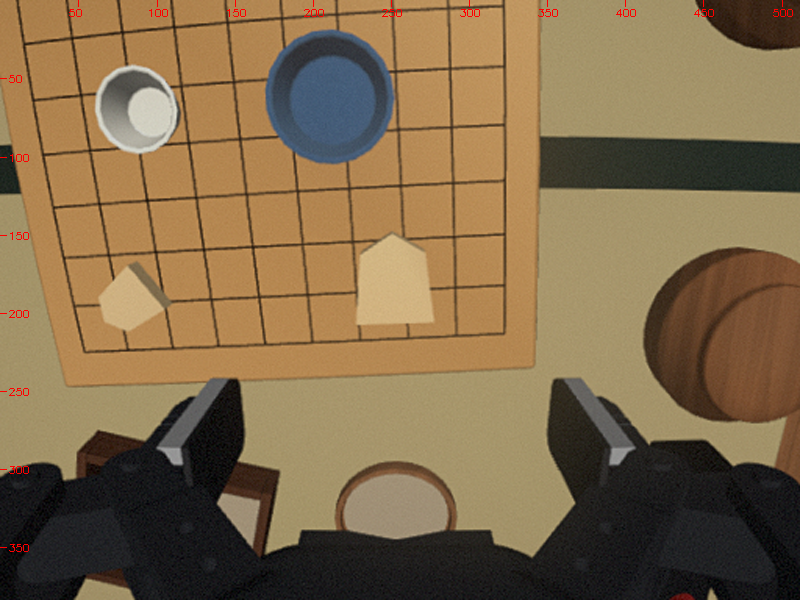

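```bash
python3 -c "
from h import *
im=cv2.imread('pics/w1_raw.png')[:,:,::-1]
crop(im,215,140,290,215,8,'pics/w1a.png');crop(im,50,155,125,220,8,'pics/w1b.png')"
```

```text
(no output)
```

View pics/w1a.png

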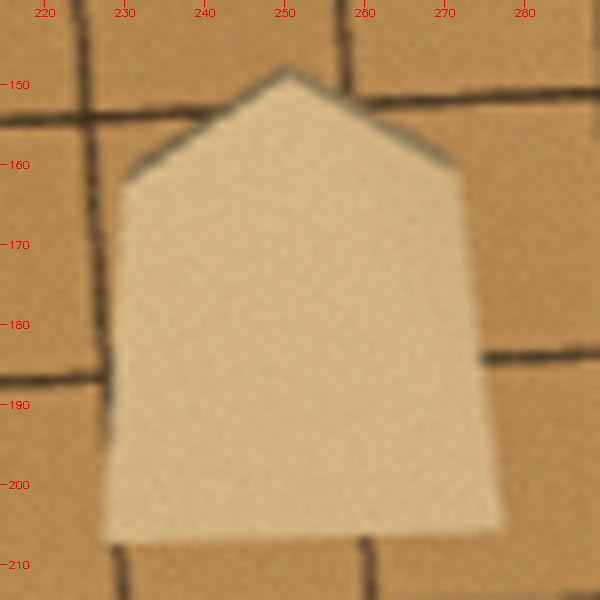

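View pics/w1b.png

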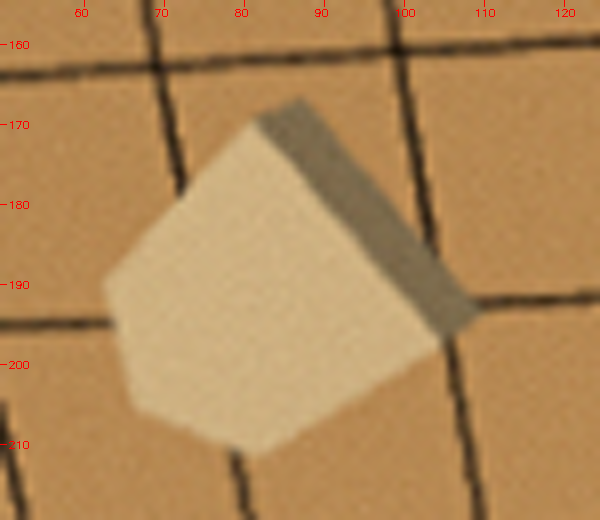

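```bash
python3 -c "
from h import *
p=(np.array([0.6319,-0.0793,0.1988]),R.from_rotvec([-3.141,.004,.003]))
def fit(uv,L,wb,ws,sh,zb,zp):
    tb=zb;zs=zb+(zp-zb)*(L/2+sh)/L
    P=p2w('wrist',uv,[zb,zb,zs,zs,zp],p)[:,:2]
    M=np.array([(-L/2,wb/2),(-L/2,-wb/2),(sh,ws/2),(sh,-ws/2),(L/2,0)])
    T,_=cv2.estimateAffinePartial2D(M,P)[0:2]
    # rigid (kabsch)
    mc,pc=M.mean(0),P.mean(0);H=(M-mc).T@(P-pc);a=np.arctan2(H[0,1]-H[1,0],H[0,0]+H[1,1]);c,s=np.cos(a),np.sin(a);Q=np.array([[c,-s],[s,c]])
    t=pc-Q@mc;print('origin',t,'ang',np.degrees(a),'scale',np.hypot(*T[:,0]));print((P-(M@Q.T+t))*1000)
# piece with x=90deg: left (+y_piece) = world -x = image left?
fit([(227.5,207),(276.8,206),(230,162),(272,160),(250.3,148.2)],.05,.044,.036,.014,.086,.080)
fit([(105,196.5),(81.5,169.5),(82,211.5),(63,190),(66.5,206)],.038,.032,.026,.0106,.082,.078)
"
```

```text
Traceback (most recent call last):
cv2.error: OpenCV(4.12.0) /io/opencv/modules/calib3d/src/ptsetreg.cpp:1108: error: (-215:Assertion failed) count >= 0 && to.checkVector(2) == count in function 'estimateAffinePartial2D'
```

```bash
cat >> h.py <<'E'
def fit(uv,L,wb,ws,sh,zb,zp,p):
    zs=zb+(zp-zb)*(L/2+sh)/L
    P=p2w('wrist',uv,[zb,zb,zs,zs,zp],p)[:,:2]
    M=np.array([(-L/2,wb/2),(-L/2,-wb/2),(sh,ws/2),(sh,-ws/2),(L/2,0)])
    mc,pc=M.mean(0),P.mean(0);H=(M-mc).T@(P-pc);a=np.arctan2(H[0,1]-H[1,0],H[0,0]+H[1,1]);c,s=np.cos(a),np.sin(a);Q=np.array([[c,-s],[s,c]])
    t=pc-Q@mc;print('origin',t,'ang',np.degrees(a));print((P-(M@Q.T+t))*1000)
E
python3 -c "
from h import *
p=(np.array([0.6319,-0.0793,0.1988]),R.from_rotvec([-3.141,.004,.003]))
fit([(227.5,207),(276.8,206),(230,162),(272,160),(250.3,148.2)],.05,.044,.036,.014,.086,.080,p)
fit([(105,196.5),(81.5,169.5),(82,211.5),(63,190),(66.5,206)],.038,.032,.026,.0106,.082,.078,p)
plan(.6314,-.082,.073,0)
"
```

```text
origin [ 0.6295 -0.08  ] ang 91.6330016043068
[[ 0.188  -0.3269]
 [-0.3116 -0.6827]
 [-0.0072  0.0236]
 [ 0.2527  0.709 ]
 [-0.1219  0.277 ]]
origin [ 0.4728 -0.0965] ang -143.52564313985533
[[-0.1133  0.4941]
 [ 0.4059 -0.203 ]
 [-0.0605  0.0736]
 [ 0.1932 -0.0124]
 [-0.4252 -0.3523]]
turn [-0.   0.1 -0.1] shift [0.0002 0.004  0.1261] dist 0.126
```

```bash
python3 -c "
from h import *
p=(np.zeros(3),R.identity())
for z in (0,-.013): print(z,w2p('wrist',[(-.0427,-.011,z),(-.0427,.011,z),(.0427,-.011,z),(.0427,.011,z)],p))
plan(.630,-.081,.08,1.6)
"
```

```text
0 [[173.7052 209.4567]
 [176.4397 247.2475]
 [334.9058 209.6149]
 [332.0054 247.392 ]]
-0.013 [[167.7474 218.3085]
 [170.9481 258.4571]
 [341.0363 218.4756]
 [337.65   258.6077]]
turn [-0.1  0.1 -1.7] shift [-0.0013  0.003   0.1191] dist 0.119
```

>>> jog_arm(deltas=[[[0,0,-1.7],[-0.0015,0.002,0.04],0.06],[[0,0,-1.7],[-0.0015,0.002,0.075],0.06],[[0,0,-1.7],[-0.0015,0.002,0.105],0.06],[[0,0,-1.7],[-0.0015,0.002,0.119],0.06],[[0,0,-1.7],[-0.0015,0.002,0.122],0.06],[[0,0,-1.7],[-0.0015,0.002,0.124],0.06],[[0,0,-1.7],[-0.0015,0.002,0.125],0.06]])

```text
t: 2.57
tool_pos: [0.6317, -0.0796, 0.0772]
tool_rot: [3.14, 0.047, 0.005]
contact_force: [-0.5, 0.3, 0.2]
opening: 0.0601
```

```bash
python3 -c "
from h import *
st()
im=get_image('wrist'); cv2.imwrite('pics/w2_raw.png',im[:,:,::-1]); crop(im,100,150,400,384,2.5,'pics/w2.png',50)"
```

```text
t2.57 [ 0.6317 -0.0796  0.0772] yaw 1.7 F [-0.5  0.3  0.2] open 0.0601 q [-0.24  0.19  1.69  0.    1.26 -0.27]
```

View pics/w2.png

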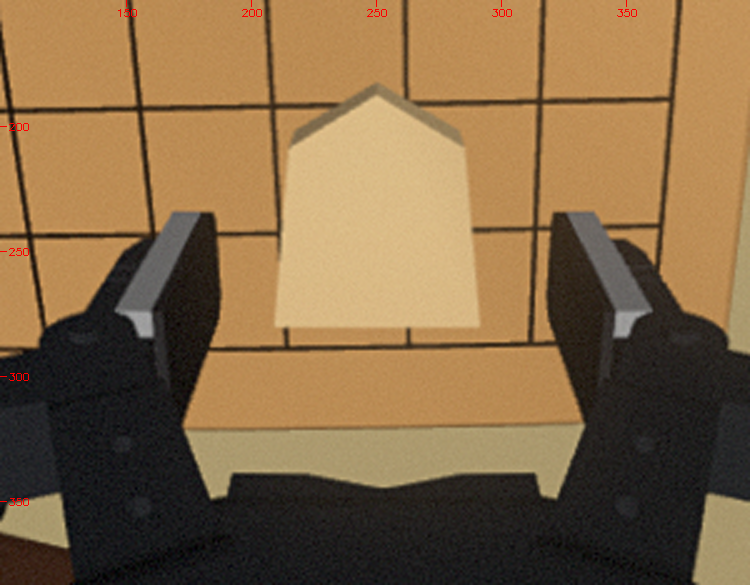

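>>> jog_arm(deltas=[[[0,0,0],[-0.001,0.001,0.003],0.06],[[0,0,0],[-0.001,0.001,0.005],0.06],[[0,0,0],[-0.001,0.001,0.005],0.06],[[0,0,0],[-0.001,0.001,0.005],0.03],[[0,0,0],[-0.001,0.001,0.005],0.03],[[0,0,0],[-0.001,0.001,0.005],0.03],[[0,0,0],[-0.001,0.001,0.005],0.03],[[0,0,0],[-0.001,0.001,0.005],0.03]], squeeze=35)

```text
t: 3.28
tool_pos: [0.6294, -0.0809, 0.0701]
tool_rot: [-3.141, -0.046, -0.0]
contact_force: [0.3, 0.6, 0.5]
opening: 0.0299
```

```bash
python3 -c "
from h import *
st()
im=get_image('wrist'); cv2.imwrite('pics/w3_raw.png',im[:,:,::-1]); crop(im,100,150,400,384,2.5,'pics/w3.png',50)"
```

```text
t3.28 [ 0.6294 -0.0809  0.0701] yaw 1.7 F [0.3 0.6 0.5] open 0.0299 q [-0.25  0.19  1.7   0.    1.25 -0.27]
```

View pics/w3.png

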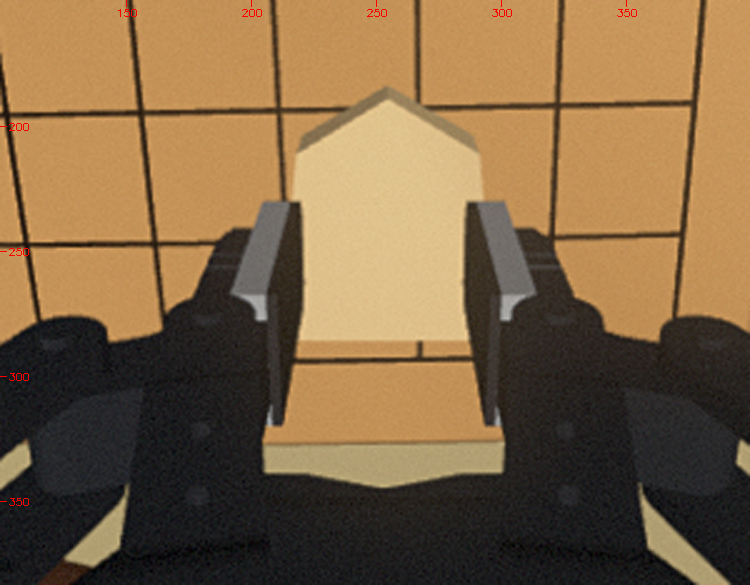

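```bash
python3 -c "
from h import *
im=get_image('scene'); cv2.imwrite('pics/s3_raw.png',im[:,:,::-1]); 
c=w2p('scene',[.6295,-.08,.1])[0]; print(c); x,y=int(c[0]),int(c[1])
print(w2p('scene',[(.6145,-.08,.0701),(.6445,-.08,.0701),(.6145,-.08,.1),(.6445,-.08,.1)]))
crop(im,x-50,y-60,x+50,y+40,6,'pics/s3.png',10)"
```

```text
[241.7707 207.8527]
[[238.1149 214.8483]
 [245.4018 221.5947]
 [238.0955 204.5712]
 [245.535  211.2131]]
```

View pics/s3.png

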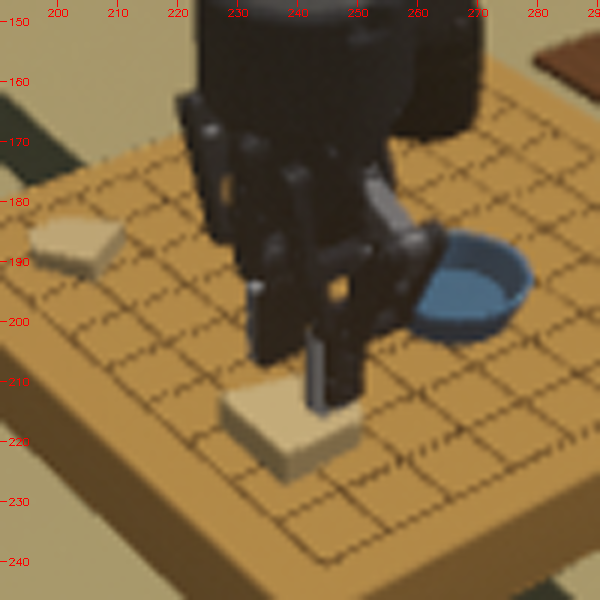

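>>> jog_arm(deltas=[[[0,0,0],[0,0,-0.006],0.06],[[0,0,0],[0,0,-0.006],0.06],[[0,0,0],[0,0,-0.006],0.06],[[0,0,0],[0,0,0],0.06],[[0,0,0],[0,0,0.005],0.06],[[0,0,0],[0,0,0.008],0.06],[[0,0,0],[0,0,0.01],0.06],[[0,0,0],[0,0,0.011],0.06],[[0,0,0],[0,0,0.012],0.06],[[0,0,0],[0,0,0.012],0.06]])

```text
t: 4.22
tool_pos: [0.6293, -0.0809, 0.0578]
tool_rot: [-3.141, -0.046, 0.001]
contact_force: [0.1, -0.8, -0.5]
opening: 0.0602
```

```bash
python3 -c "
from h import *
st()
im=get_image('scene'); 
c=w2p('scene',[.6295,-.08,.1])[0]; x,y=int(c[0]),int(c[1])
crop(im,x-40,y-40,x+40,y+40,8,'pics/s4.png',10)"
```

```text
t4.22 [ 0.6293 -0.0809  0.0578] yaw 1.7 F [ 0.1 -0.8 -0.5] open 0.0602 q [-0.24  0.21  1.71 -0.    1.23 -0.27]
```

View pics/s4.png

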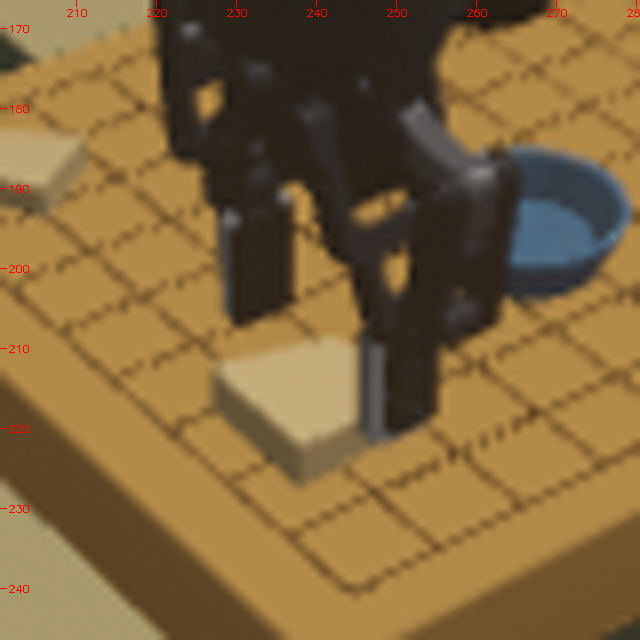

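```bash
python3 -c "
from h import *
for x,y in((.6593,-.092),(.6593,-.07),(.5993,-.092)):
  print(x,y,w2p('scene',[(x,y,z) for z in (.058,.07,.08,.09)]).round(1).tolist())
"
```

```text
0.6593 -0.092 [[244.7, 231.1], [244.7, 227.0], [244.8, 223.5], [244.8, 220.0]]
0.6593 -0.07 [[252.6, 227.5], [252.7, 223.5], [252.8, 220.1], [252.9, 216.6]]
0.5993 -0.092 [[230.3, 217.3], [230.3, 213.3], [230.2, 209.9], [230.2, 206.5]]
```

>>> jog_arm(deltas=[[[0,0,0],[0,0,0.003],0.06],[[0,0,0],[0,0,0.006],0.06],[[0,0,0],[0,0,0.008],0.06],[[0,0,0],[0,0,0.01],0.06],[[0,0,0],[0,0,0.011],0.06],[[0,0,0],[0,0,0.011],0.06]])

```text
t: 4.77
tool_pos: [0.6291, -0.0808, 0.0466]
tool_rot: [-3.141, -0.046, 0.001]
contact_force: [-0.2, -0.8, -0.1]
opening: 0.0597
```

```bash
python3 -c "
from h import *
st()
im=get_image('scene'); 
c=w2p('scene',[.6295,-.08,.1])[0]; x,y=int(c[0]),int(c[1])
crop(im,x-40,y-40,x+40,y+40,8,'pics/s5.png',10)"
```

```text
t4.77 [ 0.6291 -0.0808  0.0466] yaw 1.7 F [-0.2 -0.8 -0.1] open 0.0597 q [-0.24  0.22  1.71  0.    1.21 -0.27]
```

View pics/s5.png

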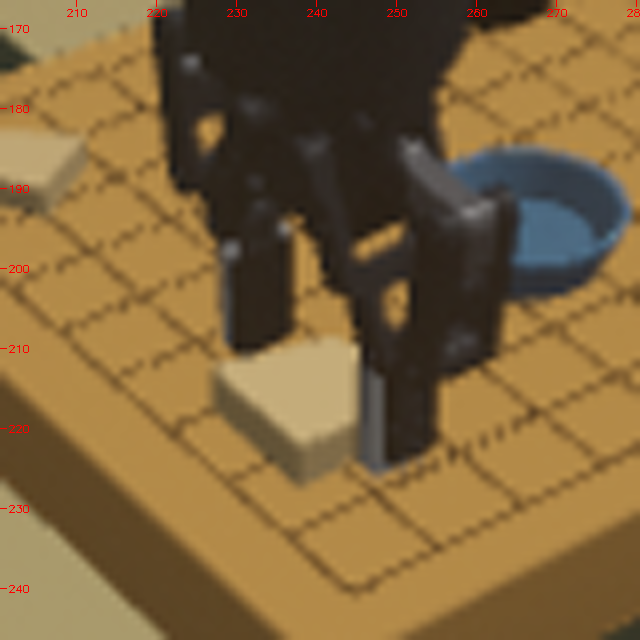

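>>> jog_arm(deltas=[[[0,0,0],[0.0,0,0.011],0.03],[[0,0,0],[0.0,0,0.0],0.03],[[0,0,0],[0.0,0,0.0],0.03],[[0,0,0],[0.0,0,0.0],0.03],[[0,0,0],[0.0,0,0.0],0.03]], squeeze=35)

```text
t: 5.23
tool_pos: [0.6307, -0.0812, 0.0483]
tool_rot: [3.141, 0.046, 0.004]
contact_force: [-0.8, 0.2, 8.0]
opening: 0.0392
```

```bash
python3 -c "
from h import *
st()
im=get_image('wrist'); cv2.imwrite('pics/w6_raw.png',im[:,:,::-1]); crop(im,100,150,400,384,2.5,'pics/w6.png',50)"
```

```text
t5.23 [ 0.6307 -0.0812  0.0483] yaw 1.7 F [-0.8  0.2  8. ] open 0.0392 q [-0.24  0.22  1.71  0.    1.21 -0.27]
```

View pics/w6.png

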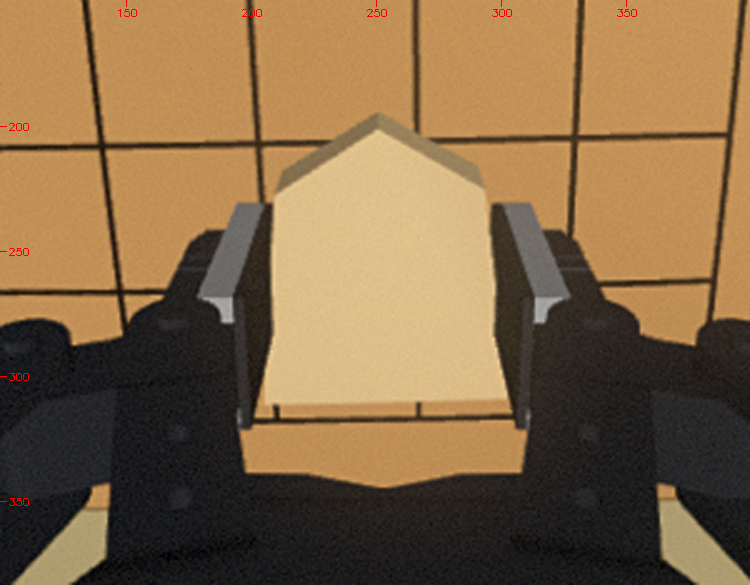

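>>> jog_arm(deltas=[[[0,0,0],[0,0,-0.01],0.03],[[0,0,0],[0,0,-0.03],0.03],[[0,0,0],[0,0,-0.06],0.03],[[0,0,0],[0,0,-0.09],0.03],[[0,0,0],[0,0,-0.12],0.03],[[0,0,0],[0,0,-0.12],0.03]])

```text
t: 5.78
tool_pos: [0.6328, -0.0817, 0.1744]
tool_rot: [3.138, 0.046, 0.016]
contact_force: [0.3, -0.1, 0.7]
opening: 0.0393
```

```bash
python3 -c "
from h import *
st(); plan(.43,-.2975,.15,-103.2)"
```

```text
t5.78 [ 0.6328 -0.0817  0.1744] yaw 1.7 F [ 0.3 -0.1  0.7] open 0.0393 q [-0.24  0.1   1.62  0.    1.41 -0.27]
turn [ -0.4  -0.6 104.9] shift [-0.2093  0.2097  0.0229] dist 0.297
```

>>> jog_arm(deltas=[[[0,0,105],[-0.209,0.21,0.023],0.03],[[0,0,105],[-0.209,0.21,0.023],0.03],[[0,0,105],[-0.209,0.21,0.023],0.03],[[0,0,105],[-0.209,0.21,0.023],0.03],[[0,0,105],[-0.209,0.21,0.023],0.03],[[0,0,105],[-0.209,0.21,0.023],0.03],[[0,0,105],[-0.209,0.21,0.023],0.03],[[0,0,105],[-0.209,0.21,0.023],0.03],[[0,0,105],[-0.209,0.21,0.023],0.03],[[0,0,105],[-0.209,0.21,0.023],0.03],[[0,0,105],[-0.209,0.21,0.023],0.03],[[0,0,105],[-0.209,0.21,0.023],0.03]])

```text
t: 6.78
tool_pos: [0.4258, -0.2965, 0.1426]
tool_rot: [-2.323, 2.115, 0.004]
contact_force: [-0.3, 0.9, -0.3]
opening: 0.0394
```

```bash
python3 -c "
from h import *
st(); plan(.43,-.2975,.14,-103.2)"
```

```text
t6.78 [ 0.4258 -0.2965  0.1426] yaw -84.6 F [-0.3  0.9 -0.3] open 0.0394 q [-0.75 -0.15  1.92  0.    1.38  0.73]
turn [ 0.1  0.1 18.6] shift [ 0.0014 -0.0041  0.0026] dist 0.005
```

>>> jog_arm(deltas=[[[0,0,18.6],[0.0,-0.004,0.002],0.03],[[0,0,18.6],[0.0,-0.004,0.002],0.03],[[0,0,18.6],[0.0,-0.004,0.002],0.03],[[0,0,18.6],[0.0,-0.004,0.002],0.03],[[0,0,18.6],[0.0,-0.004,0.002],0.03]])

```text
t: 7.2
tool_pos: [0.4301, -0.296, 0.141]
tool_rot: [1.961, -2.454, -0.003]
contact_force: [-0.9, 1.0, -0.2]
opening: 0.0392
```

```bash
python3 -c "
from h import *
st()
im=get_image('wrist'); cv2.imwrite('pics/w7_raw.png',im[:,:,::-1]); crop(im,0,0,512,384,1.5625,'pics/w7.png',50)"
```

```text
t7.20 [ 0.4301 -0.296   0.141 ] yaw -102.7 F [-0.9  1.  -0.2] open 0.0392 q [-0.75 -0.14  1.92 -0.    1.37  1.05]
```

View pics/w7.png

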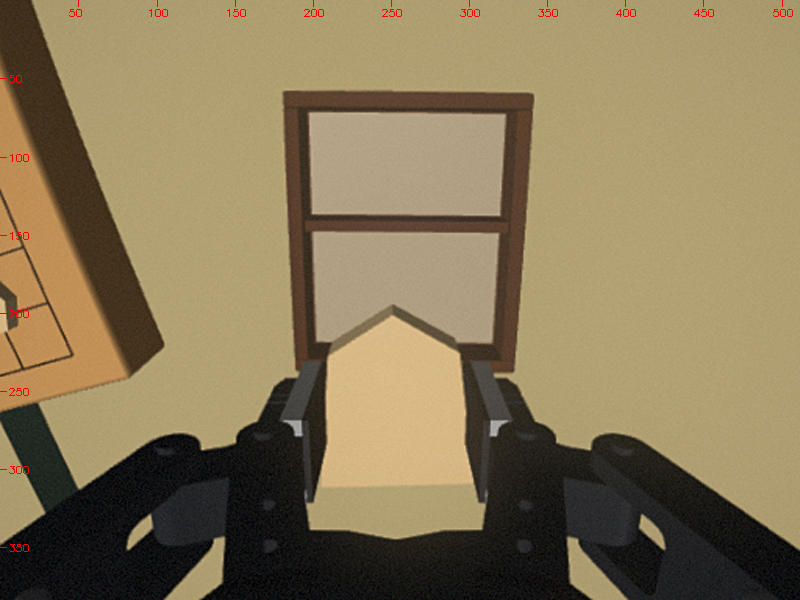

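```bash
python3 -c "
from h import *
p=(np.array([0.4301,-0.296,0.141]),R.from_rotvec([1.961,-2.454,-.003]))
P=p2w('wrist',np.array([(283.5,91.5),(533,94.5),(514,372),(296,371)])/1.5625-.3,.032,p)[:,:2]
print(P,P.mean(0),[np.linalg.norm(P[i]-P[(i+1)%4]) for i in range(4)])
u=P[0]+P[1]-P[2]-P[3];l=P[0]+P[3]-P[1]-P[2];print(np.degrees(np.arctan2(u[1],u[0])),np.degrees(np.arctan2(-l[0],l[1])))
"
```

```text
[[ 0.5357 -0.2618]
 [ 0.507  -0.3834]
 [ 0.3601 -0.3496]
 [ 0.3883 -0.2274]] [ 0.4478 -0.3055] [np.float64(0.12490302568027192), np.float64(0.15075135221223873), np.float64(0.12541056272119422), np.float64(0.1513944996339572)]
-13.057053247438246 -13.123601029516548
```

```bash
python3 -c "
from h import *
plan(.4175,-.297,.04,-103.1)"
```

```text
turn [0.1 0.  0.3] shift [0.0037 0.0122 0.1013] dist 0.102
```

>>> jog_arm(deltas=[[[0,0,0.3],[0.0037,0.0122,0.02],0.03],[[0,0,0.3],[0.0037,0.0122,0.05],0.03],[[0,0,0.3],[0.0037,0.0122,0.08],0.03],[[0,0,0.3],[0.0037,0.0122,0.1],0.03],[[0,0,0.3],[0.0037,0.0122,0.115],0.03],[[0,0,0.3],[0.0037,0.0122,0.125],0.03],[[0,0,0.3],[0.0037,0.0122,0.132],0.03],[[0,0,0.3],[0.0037,0.0122,0.137],0.03],[[0,0,0.3],[0.0037,0.0122,0.14],0.03],[[0,0,0.3],[0.0037,0.0122,0.14],0.03]])

```text
t: 8.08
tool_pos: [0.4182, -0.2976, 0.0022]
tool_rot: [-1.953, 2.461, -0.001]
contact_force: [0.0, 0.9, 0.0]
opening: 0.039
```

```bash
python3 -c "
from h import *
st()
im=get_image('wrist'); cv2.imwrite('pics/w8_raw.png',im[:,:,::-1]); crop(im,0,0,512,384,1.5625,'pics/w8.png',50)"
```

```text
t8.08 [ 0.4182 -0.2976  0.0022] yaw -103.1 F [0.  0.9 0. ] open 0.0390 q [-0.76  0.01  2.02 -0.    1.1   1.04]
```

View pics/w8.png

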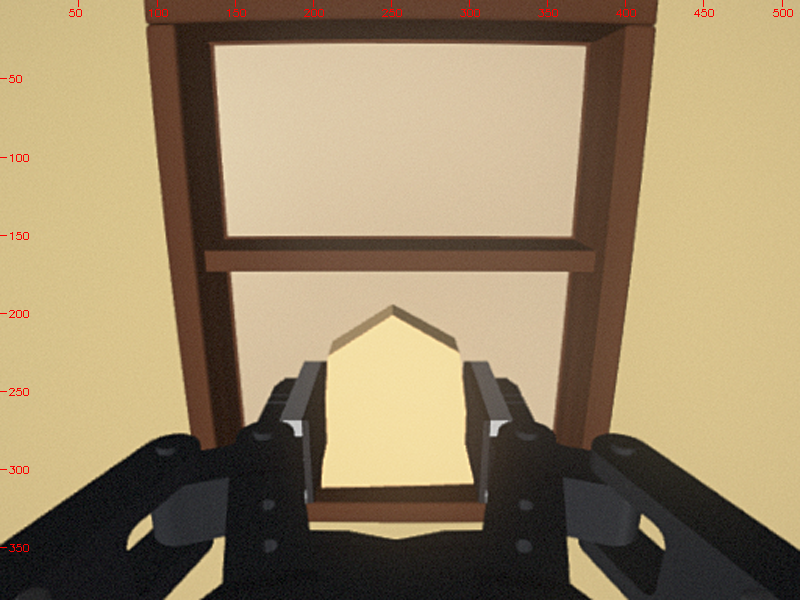

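>>> jog_arm(deltas=[[[0,0,0],[0,0,0.005],0.03],[[0,0,0],[0,0,0.01],0.03],[[0,0,0],[0,0,0.013],0.03],[[0,0,0],[0,0,0.015],0.03],[[0,0,0],[0,0,0.016],0.03],[[0,0,0],[0,0,0.016],0.03]])

```text
t: 8.63
tool_pos: [0.4178, -0.2973, -0.0143]
tool_rot: [1.952, -2.461, -0.001]
contact_force: [0.7, 0.0, -0.1]
opening: 0.039
```

```bash
python3 -c "
from h import *
st()"
```

```text
t8.63 [ 0.4178 -0.2973 -0.0143] yaw -103.2 F [ 0.7  0.  -0.1] open 0.0390 q [-0.76  0.04  2.03 -0.    1.07  1.04]
```

>>> jog_arm(deltas=[[[0,0,0],[0,0,0.001],0.03],[[0,0,0],[0,0,0.001],0.045],[[0,0,0],[0,0,0.001],0.056],[[0,0,0],[0,0,0.001],0.056],[[0,0,0],[0,0,0.001],0.056],[[0,0,0],[0,0,-0.02],0.056],[[0,0,0],[0,0,-0.05],0.056],[[0,0,0],[0,0,-0.09],0.056],[[0,0,0],[0,-0.01,-0.13],0.056],[[0,0,0],[0,-0.03,-0.165],0.06],[[0,0,0],[0,-0.03,-0.165],0.06]])

```text
t: 9.55
tool_pos: [0.453, -0.3083, 0.1614]
tool_rot: [-1.951, 2.458, -0.027]
contact_force: [0.5, -0.1, 0.8]
opening: 0.0598
```

```bash
python3 -c "
from h import *
st(); plan(.473,-.0965,.16,126.5); plan(.473,-.0965,.16,-53.5)
im=get_image('wrist'); cv2.imwrite('pics/w9_raw.png',im[:,:,::-1]); crop(im,0,0,512,384,1.2,'pics/w9.png',50)"
```

```text
t9.55 [ 0.453  -0.3083  0.1614] yaw -103.1 F [ 0.5 -0.1  0.8] open 0.0598 q [-0.73 -0.11  1.85  0.    1.38  1.07]
turn [ -1.    0.8 130.4] shift [-0.2108  0.0287 -0.0008] dist 0.213
turn [ -0.7  -0.8 -49.6] shift [-0.2108  0.0287 -0.0008] dist 0.213
```

View pics/w9.png

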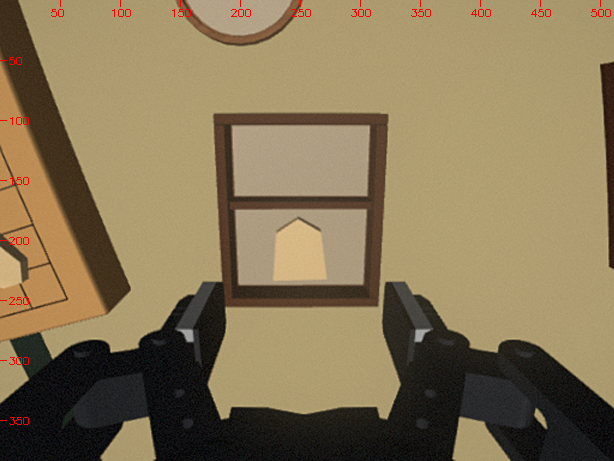

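>>> jog_arm(deltas=[[[0,0,-49.6],[-0.21,0.029,-0.001],0.055],[[0,0,-49.6],[-0.21,0.029,-0.001],0.055],[[0,0,-49.6],[-0.21,0.029,-0.001],0.055],[[0,0,-49.6],[-0.21,0.029,-0.001],0.055],[[0,0,-49.6],[-0.21,0.029,-0.001],0.055],[[0,0,-49.6],[-0.21,0.029,-0.001],0.055],[[0,0,-49.6],[-0.21,0.029,0.01],0.055],[[0,0,-49.6],[-0.21,0.029,0.03],0.055],[[0,0,-49.6],[-0.21,0.029,0.05],0.055],[[0,0,-49.6],[-0.21,0.029,0.05],0.055]])

```text
t: 10.43
tool_pos: [0.4628, -0.0916, 0.0955]
tool_rot: [2.804, -1.414, -0.015]
contact_force: [-0.6, 1.5, -0.7]
opening: 0.055
```

```bash
python3 -c "
from h import *
st()
im=get_image('wrist'); cv2.imwrite('pics/w10_raw.png',im[:,:,::-1]); crop(im,100,100,400,384,2,'pics/w10.png',50)"
```

```text
t10.43 [ 0.4628 -0.0916  0.0955] yaw -53.5 F [-0.6  1.5 -0.7] open 0.0550 q [-0.35 -0.22  2.06 -0.    1.31  0.58]
```

View pics/w10.png

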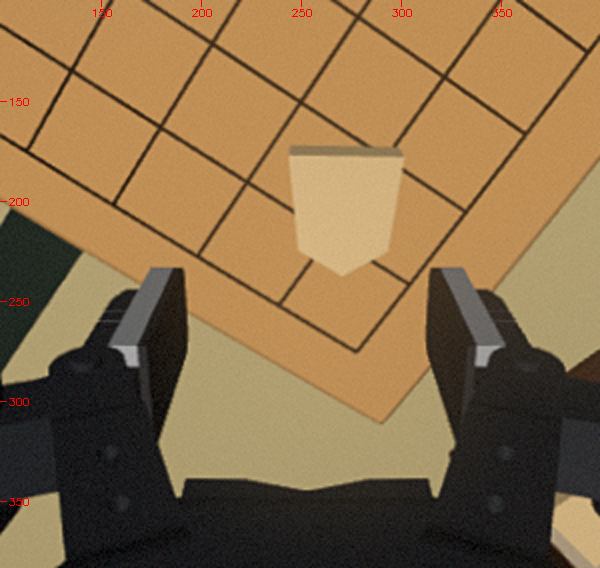

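```bash
python3 -c "
from h import *
p=(np.array([0.4628,-0.0916,0.0955]),R.from_rotvec([2.804,-1.414,-.015]))
fit(np.array([(302,178.5),(244.5,178),(294,225),(249.5,224),(271,238)])-.25,.038,.032,.026,.0106,.082,.078,p)
st(); print(ctrl.get_obs()['dq'])
plan(.473,-.0965,.047,-53.5)"
```

```text
origin [ 0.4729 -0.0965] ang -144.1351626551678
[[-0.2195 -0.0571]
 [-0.2869 -0.2416]
 [ 0.3272  0.0346]
 [ 0.4362  0.3374]
 [-0.257  -0.0732]]
t10.48 [ 0.4639 -0.0921  0.0976] yaw -53.6 F [ 0.2 -0.1 -0.5] open 0.0549 q [-0.35 -0.22  2.06 -0.    1.31  0.58]
[-0.0041 -0.0257 -0.0563  0.0006  0.0095  0.0003]
turn [ 0.2  0.3 -0.1] shift [ 0.0092 -0.0049  0.0505] dist 0.052
```

```bash
python3 -c "
from h import *
st();plan(.4753,-.0948,.0515,-54)"
```

```text
t10.48 [ 0.4639 -0.0921  0.0976] yaw -53.6 F [ 0.2 -0.1 -0.5] open 0.0549 q [-0.35 -0.22  2.06 -0.    1.31  0.58]
turn [0.2 0.3 0.4] shift [ 0.0092 -0.0077  0.046 ] dist 0.048
```

>>> jog_arm(deltas=[[[0,0,0.4],[0.009,-0.0075,0.005],0.055],[[0,0,0.4],[0.009,-0.0075,0.01],0.055],[[0,0,0.4],[0.009,-0.0075,0.02],0.055],[[0,0,0.4],[0.009,-0.0075,0.03],0.055],[[0,0,0.4],[0.009,-0.0075,0.038],0.055],[[0,0,0.4],[0.009,-0.0075,0.042],0.055],[[0,0,0.4],[0.009,-0.0075,0.042],0.055]])

```text
t: 11.07
tool_pos: [0.4767, -0.0955, 0.0573]
tool_rot: [2.799, -1.425, -0.005]
contact_force: [-0.0, 1.1, -0.5]
opening: 0.0553
```

```bash
python3 -c "
from h import *
st();plan(.4753,-.0948,.0515,-54)
im=get_image('wrist'); cv2.imwrite('pics/w11_raw.png',im[:,:,::-1]); crop(im,100,100,400,384,2,'pics/w11.png',50)"
```

```text
t11.07 [ 0.4767 -0.0955  0.0573] yaw -54.0 F [-0.   1.1 -0.5] open 0.0553 q [-0.35 -0.14  2.06 -0.    1.22  0.59]
turn [0.1 0.2 0. ] shift [-0.0014  0.0007  0.0058] dist 0.006
```

View pics/w11.png

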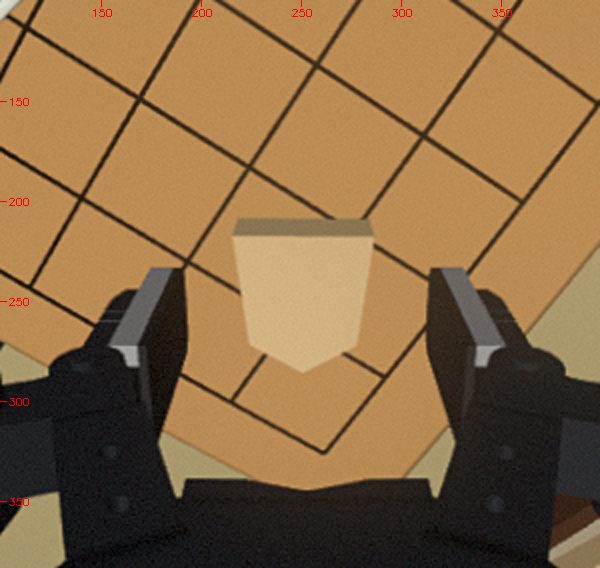

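>>> jog_arm(deltas=[[[0,0,0],[-0.001,0.0,0.003],0.055],[[0,0,0],[-0.001,0.0,0.0055],0.055],[[0,0,0],[-0.001,0.0,0.0055],0.045],[[0,0,0],[-0.001,0.0,0.0055],0.02],[[0,0,0],[-0.001,0.0,0.0055],0.02],[[0,0,0],[-0.001,0.0,0.0055],0.02],[[0,0,0],[-0.001,0.0,0.0055],0.02],[[0,0,0],[-0.001,0.0,0.0055],0.02]], squeeze=30)

```text
t: 11.78
tool_pos: [0.4779, -0.0952, 0.054]
tool_rot: [-2.799, 1.425, -0.001]
contact_force: [0.5, -0.8, 2.5]
opening: 0.0282
```

```bash
python3 -c "
from h import *
st()"
```

```text
t11.78 [ 0.4779 -0.0952  0.054 ] yaw -54.0 F [ 0.5 -0.8  2.5] open 0.0282 q [-0.35 -0.13  2.06  0.    1.21  0.59]
```

>>> jog_arm(deltas=[[[0,0,0],[0,0,-0.01],0.02],[[0,0,0],[0,0,-0.04],0.02],[[0,0,0],[0,0,-0.075],0.02],[[0,0,0],[0,0,-0.09],0.02],[[0,0,0],[0,0,-0.09],0.02]])

```text
t: 12.2
tool_pos: [0.4806, -0.0963, 0.1495]
tool_rot: [-2.799, 1.425, -0.015]
contact_force: [0.4, 0.4, 0.6]
opening: 0.028
```

```bash
python3 -c "
from h import *
st();plan(.4912,-.3144,.12,-103)"
```

```text
t12.20 [ 0.4806 -0.0963  0.1495] yaw -54.0 F [0.4 0.4 0.6] open 0.0280 q [-0.35 -0.24  1.99 -0.    1.39  0.59]
turn [-0.5 -0.3 49. ] shift [0.1823 0.1199 0.0303] dist 0.22
```

>>> jog_arm(deltas=[[[0,0,49],[0.182,0.12,0.02],0.02],[[0,0,49],[0.182,0.12,0.02],0.02],[[0,0,49],[0.182,0.12,0.02],0.02],[[0,0,49],[0.182,0.12,0.02],0.02],[[0,0,49],[0.182,0.12,0.02],0.02],[[0,0,49],[0.182,0.12,0.03],0.02],[[0,0,49],[0.182,0.12,0.05],0.02],[[0,0,49],[0.182,0.12,0.07],0.02],[[0,0,49],[0.182,0.12,0.09],0.02],[[0,0,49],[0.182,0.12,0.09],0.02],[[0,0,49],[0.182,0.12,0.09],0.02]])

```text
t: 13.12
tool_pos: [0.4861, -0.3118, 0.0515]
tool_rot: [1.956, -2.457, -0.007]
contact_force: [-0.3, -0.5, 0.5]
opening: 0.0281
```

```bash
python3 -c "
from h import *
st();plan(.4912,-.3144,0.02,-103)
im=get_image('wrist'); cv2.imwrite('pics/w12_raw.png',im[:,:,::-1]); crop(im,0,0,512,384,1.5625,'pics/w12.png',50)"
```

```text
t13.12 [ 0.4861 -0.3118  0.0515] yaw -103.0 F [-0.3 -0.5  0.5] open 0.0281 q [-0.7   0.09  1.85 -0.    1.21  1.1 ]
turn [0.2 0.1 0. ] shift [ 0.0015 -0.0057  0.0315] dist 0.032
```

View pics/w12.png

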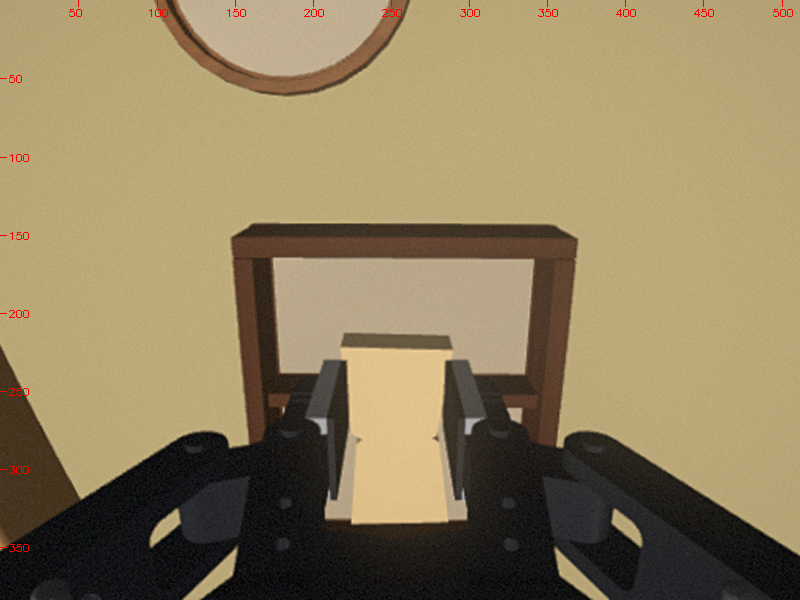

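>>> jog_arm(deltas=[[[0,0,0],[0.0015,-0.0055,0.01],0.02],[[0,0,0],[0.0015,-0.0055,0.02],0.02],[[0,0,0],[0.0015,-0.0055,0.03],0.02],[[0,0,0],[0.0015,-0.0055,0.035],0.02],[[0,0,0],[0.0015,-0.0055,0.04],0.02],[[0,0,0],[0.0015,-0.0055,0.04],0.02],[[0,0,0],[0.0015,-0.0055,0.04],0.02]])

```text
t: 13.75
tool_pos: [0.4924, -0.3154, 0.0133]
tool_rot: [1.956, -2.458, -0.001]
contact_force: [-0.0, -0.5, 0.1]
opening: 0.0277
```

```bash
python3 -c "
from h import *
st();plan(.4912,-.3144,-0.009,-103)
im=get_image('wrist'); cv2.imwrite('pics/w13_raw.png',im[:,:,::-1]); crop(im,0,0,512,384,1.5625,'pics/w13.png',50)"
```

```text
t13.75 [ 0.4924 -0.3154  0.0133] yaw -103.0 F [-0.  -0.5  0.1] open 0.0277 q [-0.7   0.16  1.85 -0.    1.14  1.1 ]
turn [0. 0. 0.] shift [-0.0007  0.0013  0.0223] dist 0.022
```

View pics/w13.png

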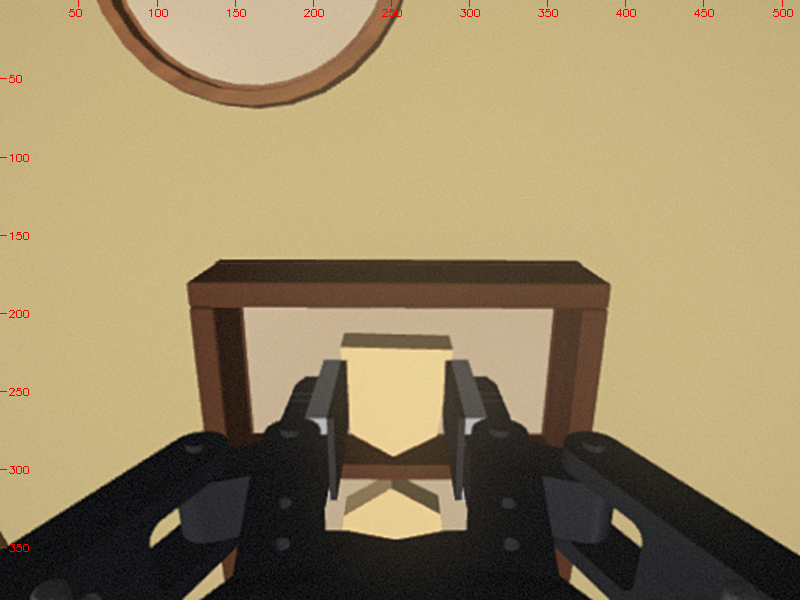

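```bash
python3 -c "
from h import *
p=(np.array([.4924,-.3154,.0133]),R.from_rotvec([1.956,-2.458,-.001]))
a=p2w('wrist',np.array([(396,347.5),(396,306),(395,456),(395,465),(395,478)])/1.5625-.3,[.0413,.032,.037,.025,.025],p)[:,:2]
d=np.array([np.cos(np.radians(-13.1)),np.sin(np.radians(-13.1))])
print(a, a@d, (a@d-a[1]@d)*1000)
w=p2w('wrist',np.array([(189,307),(608,307)])/1.5625-.3,.032,p);print(w,w.mean(0))
"
```

```text
[[ 0.5058 -0.3182]
 [ 0.515  -0.3203]
 [ 0.4685 -0.3093]
 [ 0.4573 -0.3068]
 [ 0.4521 -0.3056]] [0.5648 0.5742 0.5264 0.5149 0.5096] [ -9.4526  -0.     -47.8583 -59.3251 -64.5916]
[[ 0.5286 -0.2598  0.032 ]
 [ 0.5005 -0.3823  0.032 ]] [ 0.5145 -0.321   0.032 ]
```

>>> jog_arm(deltas=[[[0,0,0],[0,0,0.008],0.02],[[0,0,0],[0,0,0.014],0.02],[[0,0,0],[0,0,0.018],0.02],[[0,0,0],[0,0,0.021],0.02],[[0,0,0],[0,0,0.022],0.02],[[0,0,0],[0,0,0.022],0.02]])

```text
t: 14.3
tool_pos: [0.4923, -0.3154, -0.009]
tool_rot: [1.956, -2.458, -0.001]
contact_force: [-0.3, -0.0, -0.2]
opening: 0.0282
```

```bash
python3 -c "
from h import *
st()"
```

```text
t14.30 [ 0.4923 -0.3154 -0.009 ] yaw -103.0 F [-0.3 -0.  -0.2] open 0.0282 q [-0.7   0.19  1.85 -0.    1.1   1.1 ]
```

>>> jog_arm(deltas=[[[0,0,0],[0,0,0.001],0.02],[[0,0,0],[0,0,0.001],0.04],[[0,0,0],[0,0,0.001],0.05],[[0,0,0],[0,0,0.001],0.05],[[0,0,0],[0,0,-0.02],0.05],[[0,0,0],[0,0,-0.05],0.05],[[0,0,0],[0,0,-0.09],0.05],[[0,0,0],[0,0,-0.13],0.05],[[0,0,0],[0,0,-0.17],0.05],[[0,0,0],[0,0,-0.19],0.05],[[0,0,0],[0,0,-0.19],0.05]])

```text
t: 15.22
tool_pos: [0.4957, -0.3181, 0.1898]
tool_rot: [-1.955, 2.456, -0.02]
contact_force: [1.1, -0.4, 0.5]
opening: 0.0499
```

```bash
python3 -c "
from h import *
st(); plan(.441,.315,.18,91.7);plan(.441,.315,.18,-88.3)
im=get_image('wrist'); cv2.imwrite('pics/w14_raw.png',im[:,:,::-1]); crop(im,150,80,400,300,3,'pics/w14.png',50)"
```

```text
t15.22 [ 0.4957 -0.3181  0.1898] yaw -103.0 F [ 1.1 -0.4  0.5] open 0.0499 q [-0.7  -0.03  1.73 -0.    1.43  1.1 ]
turn [ -0.6   0.9 165.3] shift [-0.6048  0.1953  0.0039] dist 0.636
turn [ -0.6  -0.4 -14.7] shift [-0.6048  0.1953  0.0039] dist 0.636
```

View pics/w14.png

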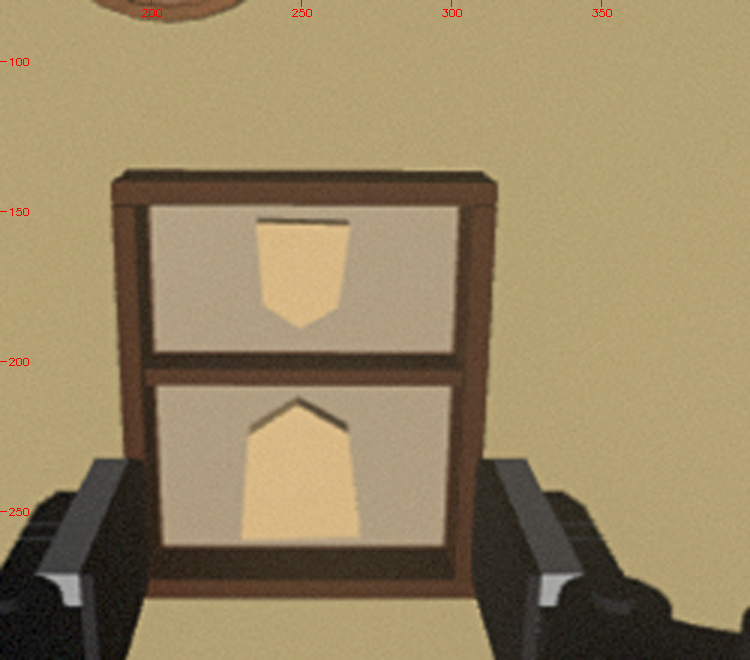

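>>> jog_arm(deltas=[[[0,0,-14.7],[-0.605,0.195,0.004],0.06],[[0,0,-14.7],[-0.605,0.195,0.004],0.06],[[0,0,-14.7],[-0.605,0.195,0.004],0.06],[[0,0,-14.7],[-0.605,0.195,0.004],0.06],[[0,0,-14.7],[-0.605,0.195,0.004],0.06],[[0,0,-14.7],[-0.605,0.195,0.004],0.06],[[0,0,-14.7],[-0.605,0.195,0.004],0.06],[[0,0,-14.7],[-0.605,0.195,0.004],0.06],[[0,0,-14.7],[-0.605,0.195,0.004],0.06],[[0,0,-14.7],[-0.605,0.195,0.004],0.06],[[0,0,-14.7],[-0.605,0.195,0.004],0.06],[[0,0,-14.7],[-0.605,0.195,0.004],0.06]])

```text
t: 16.27
tool_pos: [0.4481, 0.1843, 0.1764]
tool_rot: [2.253, -2.186, -0.002]
contact_force: [1.3, -1.0, 1.1]
opening: 0.0602
```

```bash
python3 -c "
from h import *
st(); plan(.441,.315,.15,-88.3)"
```

```text
t16.27 [0.4481 0.1843 0.1764] yaw -88.3 F [ 1.3 -1.   1.1] open 0.0602 q [ 0.24 -0.27  1.96 -0.    1.45  1.78]
turn [ 0.2 -0.   0. ] shift [-0.1309  0.003   0.0263] dist 0.134
```

>>> jog_arm(deltas=[[[0,0,0],[-0.131,0.003,0.02],0.06],[[0,0,0],[-0.131,0.003,0.02],0.06],[[0,0,0],[-0.131,0.003,0.03],0.06],[[0,0,0],[-0.131,0.003,0.05],0.06],[[0,0,0],[-0.131,0.003,0.05],0.06],[[0,0,0],[-0.131,0.003,0.05],0.06],[[0,0,0],[-0.131,0.003,0.05],0.06]])

```text
t: 16.85
tool_pos: [0.4426, 0.3126, 0.1278]
tool_rot: [2.253, -2.187, -0.0]
contact_force: [-0.7, 0.1, 0.4]
opening: 0.0601
```

```bash
python3 -c "
from h import *
st()
im=get_image('wrist'); cv2.imwrite('pics/w15_raw.png',im[:,:,::-1]); crop(im,0,0,512,384,1.5625,'pics/w15.png',50)"
```

```text
t16.85 [0.4426 0.3126 0.1278] yaw -88.3 F [-0.7  0.1  0.4] open 0.0601 q [ 0.48 -0.08  1.88 -0.    1.34  2.02]
```

View pics/w15.png

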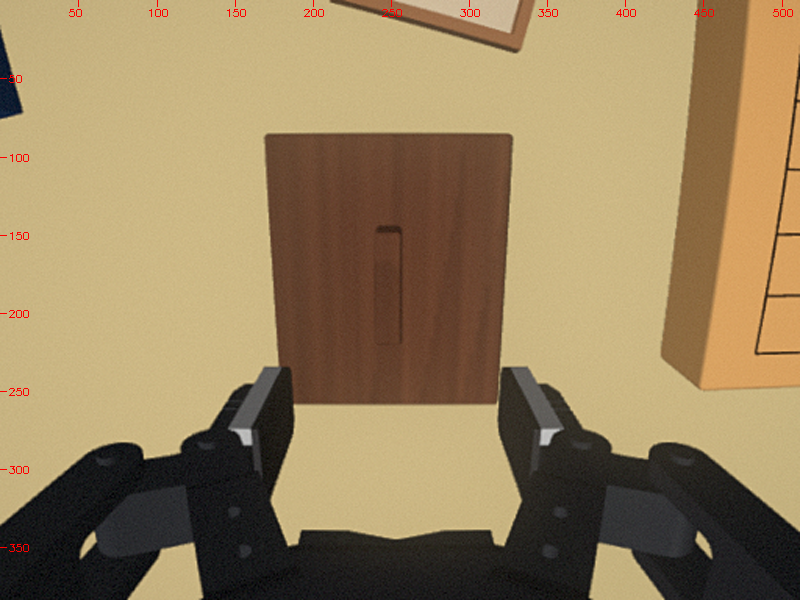

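```bash
python3 -c "
from h import *
p=(np.array([.4426,.3126,.1278]),R.from_rotvec([2.253,-2.187,0]))
P=p2w('wrist',np.array([(265,135),(512,134.5),(497.5,404),(281,404)])/1.5625-.3,.013,p)[:,:2]
print(P.mean(0),[np.linalg.norm(P[i]-P[(i+1)%4]) for i in range(4)])
u=P[0]+P[1]-P[2]-P[3];l=P[0]+P[3]-P[1]-P[2];print(np.degrees(np.arctan2(u[1],u[0])),np.degrees(np.arctan2(-l[0],l[1])))
h=p2w('wrist',np.array([(374.5,233),(400.5,233),(401,345),(375.5,345)])/1.5625-.3,.037,p);print(h,h.mean(0))
plan(.442,.3157,.05,-88.3)
"
```

```text
[0.4399 0.3168] [np.float64(0.1284018926146855), np.float64(0.15483585577434422), np.float64(0.12982065515364807), np.float64(0.15465839724893973)]
1.7128285851001992 1.7917380675090782
[[0.4693 0.3244 0.037 ]
 [0.4697 0.3115 0.037 ]
 [0.4103 0.3093 0.037 ]
 [0.4099 0.3227 0.037 ]] [0.4398 0.317  0.037 ]
turn [-0. -0. -0.] shift [-0.0032  0.0012  0.0788] dist 0.079
```

>>> jog_arm(deltas=[[[0,0,0],[-0.0043,0.0025,0.03],0.05],[[0,0,0],[-0.0043,0.0025,0.06],0.045],[[0,0,0],[-0.0043,0.0025,0.085],0.04],[[0,0,0],[-0.0043,0.0025,0.1],0.04],[[0,0,0],[-0.0043,0.0025,0.11],0.04],[[0,0,0],[-0.0043,0.0025,0.115],0.04],[[0,0,0],[-0.0043,0.0025,0.115],0.04],[[0,0,0],[-0.0043,0.0025,0.115],0.04]])

```text
t: 17.57
tool_pos: [0.4414, 0.3177, 0.0148]
tool_rot: [-2.253, 2.187, -0.001]
contact_force: [0.4, 0.9, 1.2]
opening: 0.0399
```

```bash
python3 -c "
from h import *
st(); plan(.440,.3168,.004,-88.25)
im=get_image('wrist'); crop(im,100,100,400,384,2,'pics/w16.png',50)
im=get_image('scene');c=w2p('scene',[.44,.317,.03])[0]; x,y=int(c[0]),int(c[1])
crop(im,x-40,y-40,x+40,y+30,8,'pics/s16.png',10)"
```

```text
t17.57 [0.4414 0.3177 0.0148] yaw -88.3 F [0.4 0.9 1.2] open 0.0399 q [ 0.49  0.06  1.95 -0.    1.13  2.03]
turn [-0.1  0.1 -0.1] shift [0.0009 0.0014 0.0108] dist 0.011
```

View pics/w16.png

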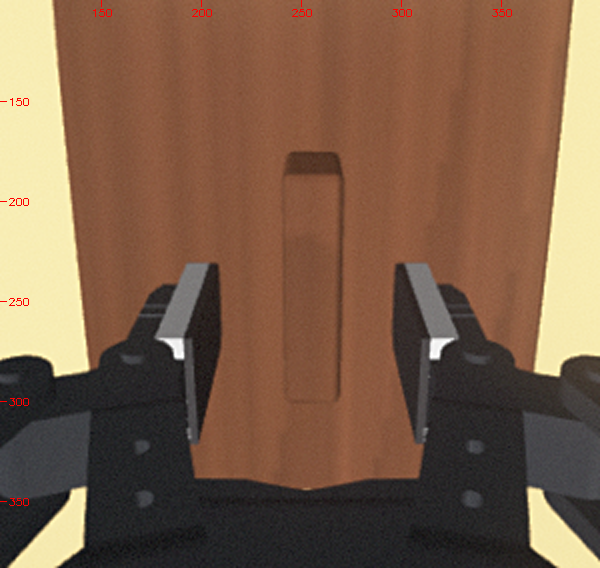

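View pics/s16.png

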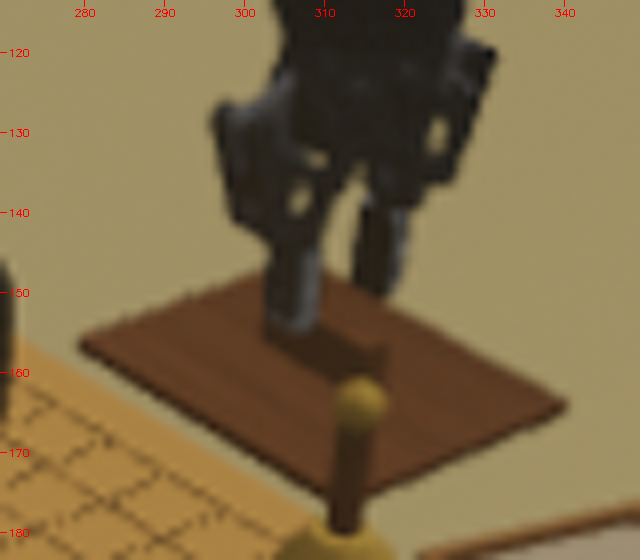

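>>> jog_arm(deltas=[[[0,0,0],[0.001,0.0014,0.006],0.04],[[0,0,0],[0.001,0.0014,0.012],0.04],[[0,0,0],[0.001,0.0014,0.012],0.04],[[0,0,0],[0.001,0.0014,0.012],0.03],[[0,0,0],[0.001,0.0014,0.012],0.02],[[0,0,0],[0.001,0.0014,0.012],0.005],[[0,0,0],[0.001,0.0014,0.012],0.005],[[0,0,0],[0.001,0.0014,0.012],0.005]], squeeze=60)

```text
t: 18.33
tool_pos: [0.4391, 0.3168, 0.0017]
tool_rot: [-2.255, 2.187, -0.0]
contact_force: [0.0, -0.8, 0.2]
opening: 0.0122
```

```bash
python3 -c "
from h import *
st()
im=get_image('wrist'); crop(im,100,100,400,384,2,'pics/w17.png',50)
im=get_image('scene');c=w2p('scene',[.44,.317,.03])[0]; x,y=int(c[0]),int(c[1])
crop(im,x-40,y-40,x+40,y+30,8,'pics/s17.png',10)"
```

```text
t18.33 [0.4391 0.3168 0.0017] yaw -88.3 F [ 0.  -0.8  0.2] open 0.0122 q [0.49 0.08 1.96 0.   1.11 2.03]
```

View pics/w17.png

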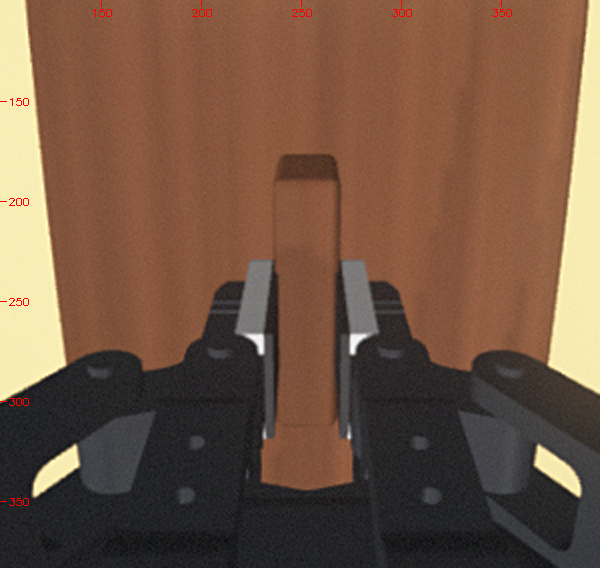

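View pics/s17.png

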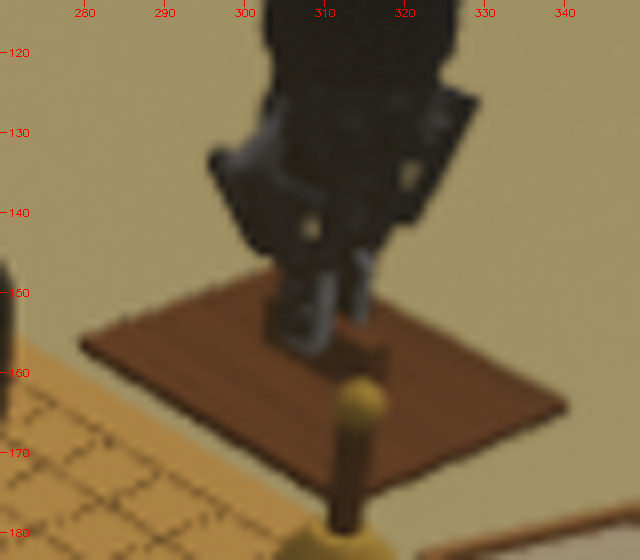

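>>> jog_arm(deltas=[[[0,0,0],[0,0,-0.005],0.005],[[0,0,0],[0,0,-0.02],0.005],[[0,0,0],[0,0,-0.05],0.005],[[0,0,0],[0,0,-0.085],0.005],[[0,0,0],[0,0,-0.12],0.005],[[0,0,0],[0,0,-0.15],0.005],[[0,0,0],[0,0,-0.175],0.005],[[0,0,0],[0,0,-0.18],0.005],[[0,0,0],[0,0,-0.18],0.005]], squeeze=70)

```text
t: 19.18
tool_pos: [0.44, 0.3171, 0.1836]
tool_rot: [-2.252, 2.185, -0.002]
contact_force: [-0.4, 0.2, -1.8]
opening: 0.0117
```

```bash
python3 -c "
from h import *
st(); plan(.4485,-.3045,.18,-103.1)
im=get_image('wrist'); crop(im,0,0,512,384,1.2,'pics/w18.png',50)"
```

```text
t19.18 [0.44   0.3171 0.1836] yaw -88.3 F [-0.4  0.2 -1.8] open 0.0117 q [ 0.49 -0.13  1.83 -0.    1.44  2.03]
turn [-0.2  0.1 14.8] shift [0.6216 0.0104 0.0024] dist 0.622
```

View pics/w18.png

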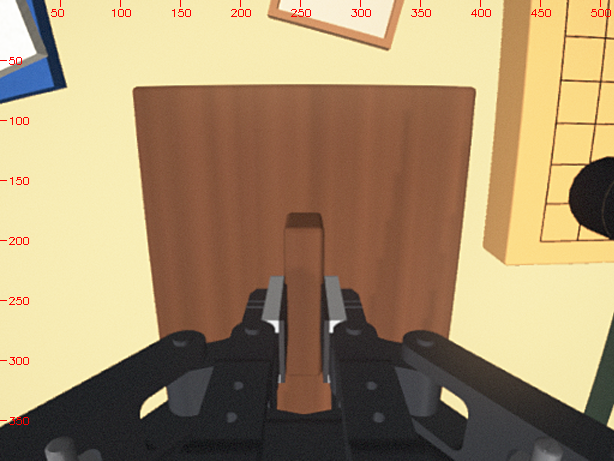

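>>> jog_arm(deltas=[[[0,0,1],[0.01,0,0],0.005],[[0,0,2],[0.03,0,0],0.005],[[0,0,4],[0.06,0.001,0],0.005],[[0,0,6],[0.1,0.002,0],0.005],[[0,0,8],[0.14,0.003,0],0.005],[[0,0,10],[0.18,0.004,0],0.005],[[0,0,12],[0.22,0.005,0],0.005],[[0,0,14],[0.26,0.006,0],0.005],[[0,0,14.8],[0.3,0.007,0],0.005],[[0,0,14.8],[0.34,0.008,0],0.005],[[0,0,14.8],[0.38,0.009,0],0.005],[[0,0,14.8],[0.415,0.01,0],0.005]])

```text
t: 20.23
tool_pos: [0.4391, -0.1008, 0.1784]
tool_rot: [1.95, -2.459, -0.006]
contact_force: [0.7, -0.0, -1.2]
opening: 0.012
```

```bash
python3 -c "
from h import *
st(); plan(.4485,-.3045,.15,-103.1)"
```

```text
t20.23 [ 0.4391 -0.1008  0.1784] yaw -103.2 F [ 0.7 -0.  -1.2] open 0.0120 q [-0.39 -0.36  2.03 -0.    1.48  1.41]
turn [ 0.3  0.  -0.1] shift [ 0.1963 -0.0557  0.0281] dist 0.206
```

>>> jog_arm(deltas=[[[0,0,0],[0.038,-0.01,0.003],0.005],[[0,0,0],[0.076,-0.02,0.007],0.005],[[0,0,0],[0.11,-0.03,0.012],0.005],[[0,0,0],[0.14,-0.04,0.02],0.005],[[0,0,0],[0.165,-0.047,0.04],0.005],[[0,0,0],[0.183,-0.052,0.06],0.005],[[0,0,0],[0.192,-0.055,0.075],0.005],[[0,0,0],[0.196,-0.0557,0.08],0.005],[[0,0,0],[0.196,-0.0557,0.08],0.005],[[0,0,0],[0.196,-0.0557,0.08],0.005]])

```text
t: 21.07
tool_pos: [0.4504, -0.3012, 0.1001]
tool_rot: [1.954, -2.46, -0.005]
contact_force: [0.4, 0.0, -1.6]
opening: 0.0121
```

```bash
python3 -c "
from h import *
st(); plan(.4485,-.3045,.05,-103.1)
im=get_image('wrist');  cv2.imwrite('pics/w19_raw.png',im[:,:,::-1]);crop(im,0,0,512,384,1.5625,'pics/w19.png',50)
im=get_image('scene');  cv2.imwrite('pics/s19_raw.png',im[:,:,::-1]);crop(im,50,150,250,300,4,'pics/s19.png',50)"
```

```text
t21.07 [ 0.4504 -0.3012  0.1001] yaw -103.1 F [ 0.4  0.  -1.6] open 0.0121 q [-0.73 -0.05  1.9   0.    1.29  1.07]
turn [0.1 0.1 0. ] shift [0.0037 0.001  0.0501] dist 0.05
```

View pics/w19.png

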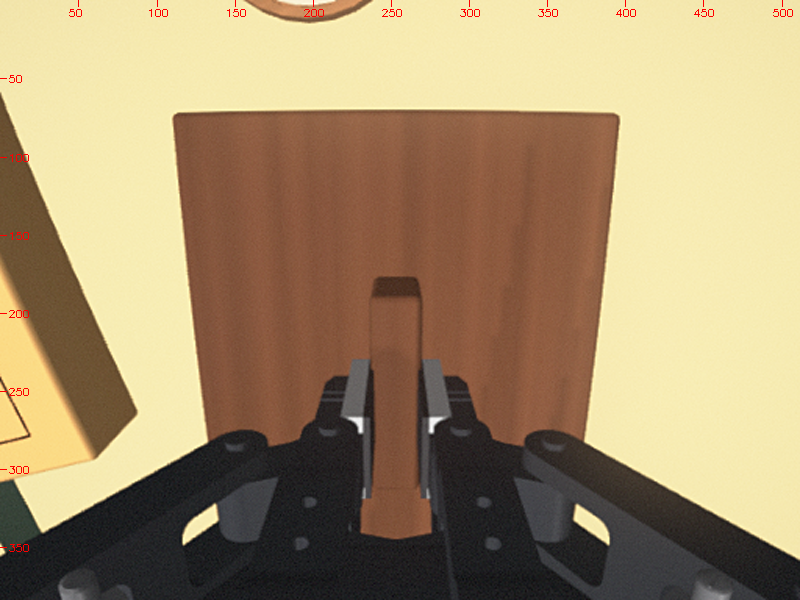

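View pics/s19.png

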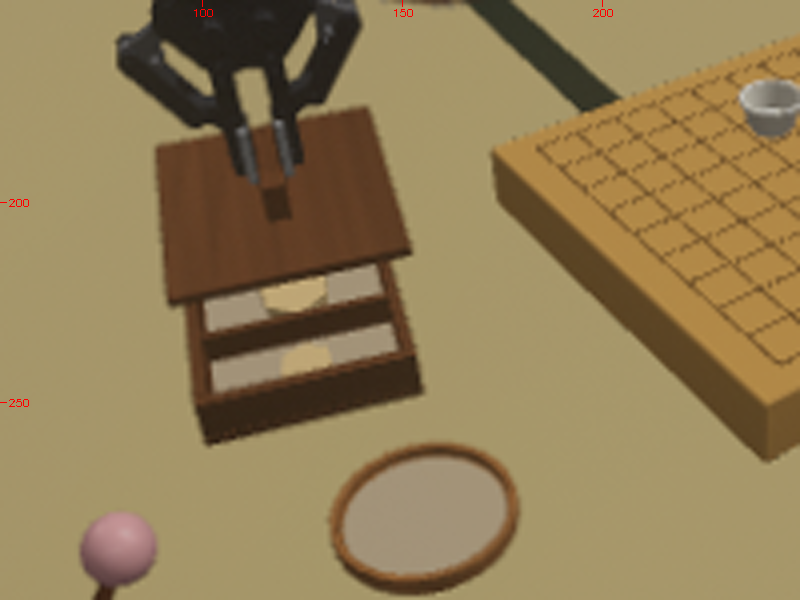

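```bash
python3 -c "
from h import *
q=p2w('scene',[(98.6,251.1),(153.5,238.5)],.032);print(q)
def corners(c,a,L,W): 
  a=np.radians(a);Q=np.array([[np.cos(a),-np.sin(a)],[np.sin(a),np.cos(a)]]);return (np.array([(L/2,W/2),(L/2,-W/2)])@Q.T)+c
print(corners(np.array([.4485,-.3045]),-13.1,.152,.126))
# lid plate far(+x) corners from image s19: bottom-left (168,304), right (411,253)
l=p2w('scene',[(50+168/4,150+298/4),(50+411/4,150+247/4)],.1+.0113);print('lid',l,corners(np.array([.4504,-.3012]),-13.1,.156,.13))
"
```

```text
[[ 0.5103 -0.3839  0.032 ]
 [ 0.539  -0.2645  0.032 ]]
[[ 0.5368 -0.2604]
 [ 0.5082 -0.3831]]
lid [[ 0.5155 -0.3816  0.1113]
 [ 0.5456 -0.2576  0.1113]] [[ 0.5411 -0.2556]
 [ 0.5116 -0.3822]]
```

```bash
python3 -c "
from h import *
st(); plan(.447,-.3055,.048,-103.1)"
```

```text
t21.17 [ 0.4517 -0.3016  0.1021] yaw -103.0 F [ 0.3  0.4 -1.6] open 0.0122 q [-0.73 -0.05  1.9   0.    1.29  1.07]
turn [-0.  -0.   0.1] shift [0.0048 0.0038 0.0541] dist 0.054
```

>>> jog_arm(deltas=[[[0,0,0],[0.002,0.002,0.01],0.005],[[0,0,0],[0.005,0.004,0.025],0.005],[[0,0,0],[0.005,0.004,0.04],0.005],[[0,0,0],[0.005,0.004,0.05],0.005],[[0,0,0],[0.005,0.004,0.054],0.005],[[0,0,0],[0.005,0.004,0.054],0.005],[[0,0,0],[0.005,0.004,0.054],0.005]])

```text
t: 21.75
tool_pos: [0.4467, -0.306, 0.0478]
tool_rot: [-1.955, 2.459, -0.001]
contact_force: [0.7, -0.6, -1.3]
opening: 0.0119
```

```bash
python3 -c "
from h import *
st(); plan(.447,-.3055,.0287,-103.1)
im=get_image('scene');  cv2.imwrite('pics/s20_raw.png',im[:,:,::-1]);crop(im,75,180,175,270,7,'pics/s20.png',10)"
```

```text
t21.75 [ 0.4467 -0.306   0.0478] yaw -103.0 F [ 0.7 -0.6 -1.3] open 0.0119 q [-0.74  0.01  1.94  0.    1.19  1.06]
turn [-0.  -0.   0.1] shift [-0.0006 -0.0001  0.0191] dist 0.019
```

View pics/s20.png

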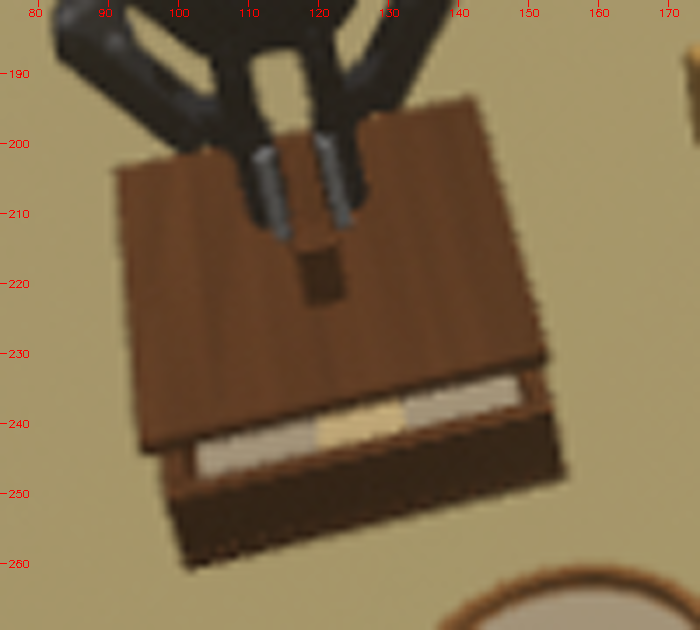

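```bash
python3 -c "
from h import *
def C(c,a,L,W): 
  a=np.radians(a);Q=np.array([[np.cos(a),-np.sin(a)],[np.sin(a),np.cos(a)]]);return (np.array([(L/2,W/2),(L/2,-W/2)])@Q.T)+c
k=C(np.array([.4467+.0008,-.306]),-13.1,.156,.13)
a=w2p('scene',np.c_[k,[.0511]*2]);b=w2p('scene',np.c_[k,[.032]*2]);print(a,b)
bx=C(np.array([.4475,-.3055]),-13.1,.152,.126);print('box',w2p('scene',np.c_[bx,[.032]*2]))
print(p2w('scene',[(153.0,231.7),(94.6,244.5)],.0511)[:,:2]-k)
print(p2w('scene',[(153.5,238.5),(98.6,251.1)],.032)[:,:2]-bx)
"
```

```text
[[153.9067 231.3818]
 [ 95.0698 244.8853]] [[155.0262 237.6578]
 [ 97.0382 251.2302]]
box [[154.2113 237.2403]
 [ 98.1234 250.3447]]
[[-0.0001 -0.0022]
 [-0.0018 -0.0005]]
[[ 0.0032 -0.0031]
 [ 0.003   0.0002]]
```

>>> jog_arm(deltas=[[[0,0,0],[0,-0.001,0.004],0.005],[[0,0,0],[0,-0.001,0.008],0.005],[[0,0,0],[0,-0.001,0.011],0.005],[[0,0,0],[0,-0.001,0.013],0.005],[[0,0,0],[0,-0.001,0.015],0.005],[[0,0,0],[0,-0.001,0.016],0.005]])

```text
t: 22.3
tool_pos: [0.4472, -0.3061, 0.031]
tool_rot: [1.954, -2.46, -0.001]
contact_force: [0.6, 0.5, -0.3]
opening: 0.0119
```

```bash
python3 -c "
from h import *
st()"
```

```text
t22.30 [ 0.4472 -0.3061  0.031 ] yaw -103.1 F [ 0.6  0.5 -0.3] open 0.0119 q [-0.74  0.04  1.94 -0.    1.16  1.06]
```

>>> jog_arm(deltas=[[[0,0,0],[0,0,0.001],0.005],[[0,0,0],[0,0,0.002],0.005],[[0,0,0],[0,0,0.003],0.005],[[0,0,0],[0,0,0.003],0.005]])

```text
t: 22.63
tool_pos: [0.4475, -0.3064, 0.0287]
tool_rot: [-1.954, 2.46, -0.0]
contact_force: [-0.5, 0.1, 0.6]
opening: 0.0121
```

```bash
python3 -c "
from h import *
st()
im=get_image('scene');  crop(im,75,180,175,270,7,'pics/s21.png',10)"
```

```text
t22.63 [ 0.4475 -0.3064  0.0287] yaw -103.1 F [-0.5  0.1  0.6] open 0.0121 q [-0.74  0.04  1.94  0.    1.16  1.06]
```

View pics/s21.png

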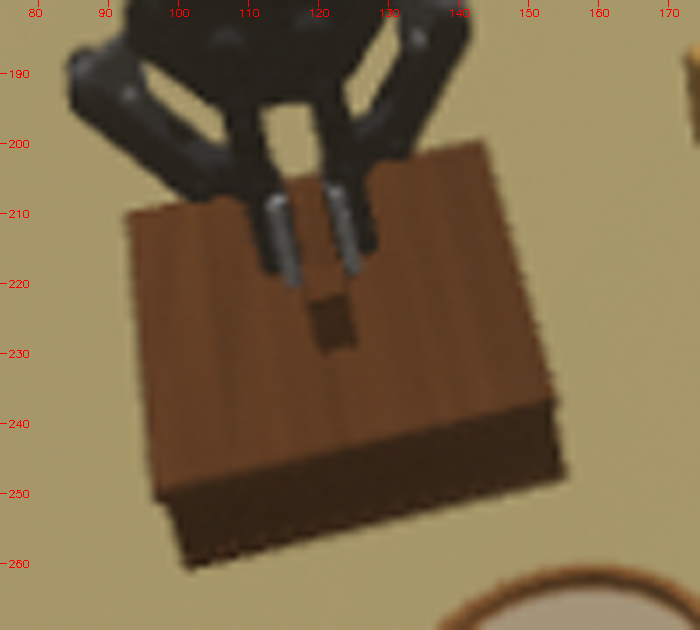

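>>> jog_arm(deltas=[[[0,0,0],[0,0,0.0005],0.005],[[0,0,0],[0,0,0.0005],0.02],[[0,0,0],[0,0,0],0.035],[[0,0,0],[0,0,0],0.04],[[0,0,0],[0,0,0],0.04],[[0,0,0],[0,0,-0.02],0.04],[[0,0,0],[0,0,-0.05],0.04],[[0,0,0],[0,0,-0.09],0.04],[[0,0,0],[0,0,-0.13],0.04],[[0,0,0],[0,0,-0.16],0.04],[[0,0,0],[0,0,-0.17],0.04]])

```text
t: 23.6
tool_pos: [0.4496, -0.3082, 0.2052]
tool_rot: [-1.953, 2.458, -0.016]
contact_force: [0.2, -0.6, 0.9]
opening: 0.0402
```

```bash
python3 -c "
from h import *
st()
im=get_image('scene');  crop(im,75,180,175,270,7,'pics/s22.png',10)
im=get_image('wrist');  cv2.imwrite('pics/w22_raw.png',im[:,:,::-1]);crop(im,0,0,512,384,1.5625,'pics/w22.png',50)"
```

```text
t23.60 [ 0.4496 -0.3082  0.2052] yaw -103.1 F [ 0.2 -0.6  0.9] open 0.0402 q [-0.74 -0.14  1.81 -0.    1.47  1.06]
```

View pics/s22.png

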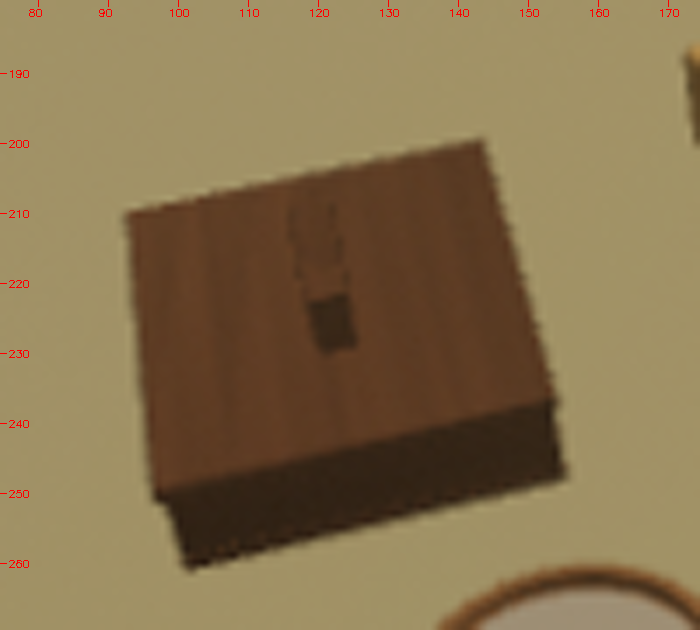

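View pics/w22.png

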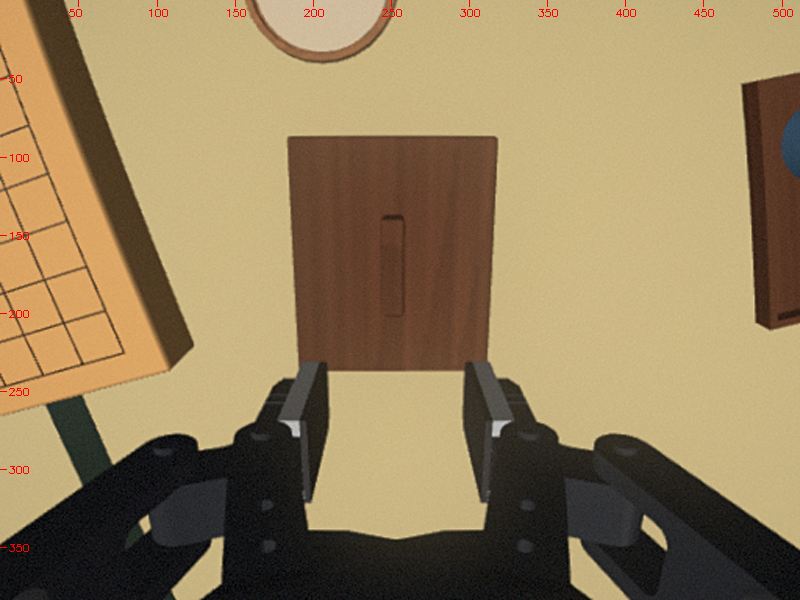

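```bash
python3 -c "
from h import *
st(); plan(.643,.122,.20,-103)"
```

```text
t23.70 [ 0.4487 -0.3074  0.2014] yaw -103.1 F [ 0.6 -0.8 -1.1] open 0.0405 q [-0.74 -0.14  1.81  0.    1.47  1.06]
turn [-0.3 -0.2 -0.1] shift [-0.4622 -0.0923  0.0006] dist 0.471
```

>>> jog_arm(deltas=[[[0,0,0],[-0.462,-0.092,-0.005],0.06],[[0,0,0],[-0.462,-0.092,-0.005],0.06],[[0,0,0],[-0.462,-0.092,-0.005],0.06],[[0,0,0],[-0.462,-0.092,-0.005],0.06],[[0,0,0],[-0.462,-0.092,-0.005],0.06],[[0,0,0],[-0.462,-0.092,-0.005],0.06],[[0,0,0],[-0.462,-0.092,-0.005],0.06],[[0,0,0],[-0.462,-0.092,-0.005],0.06],[[0,0,0],[-0.462,-0.092,-0.005],0.06],[[0,0,0],[-0.462,-0.092,-0.005],0.06],[[0,0,0],[-0.462,-0.092,-0.005],0.06],[[0,0,0],[-0.462,-0.092,-0.005],0.06]])

```text
t: 24.7
tool_pos: [0.6409, 0.1278, 0.1991]
tool_rot: [1.958, -2.453, -0.007]
contact_force: [-0.9, -0.8, -0.3]
opening: 0.0598
```

```bash
python3 -c "
from h import *
st()"
```

```text
t24.70 [0.6409 0.1278 0.1991] yaw -102.8 F [-0.9 -0.8 -0.3] open 0.0598 q [0.08 0.13 1.55 0.   1.47 1.88]
```

>>> jog_arm(deltas=[[[0,0,0],[0,0,0],0.06],[[0,0,0],[0,0,0],0.06],[[0,0,0],[0,0,0],0.06]])

```text
t: 24.95
tool_pos: [0.6403, 0.1218, 0.2014]
tool_rot: [1.951, -2.458, -0.002]
contact_force: [0.4, 0.2, 0.4]
opening: 0.0601
```

```bash
python3 -c "
from h import *
st();print(ctrl.get_obs()['tool_rot'])
im=get_image('wrist');  cv2.imwrite('pics/w24_raw.png',im[:,:,::-1]);crop(im,100,50,420,300,2.4,'pics/w24.png',50)"
```

```text
t24.95 [0.6403 0.1218 0.2014] yaw -103.1 F [0.4 0.2 0.4] open 0.0601 q [ 0.07  0.12  1.55 -0.    1.47  1.87]
[ 1.9513 -2.4583 -0.002 ]
```

View pics/w24.png

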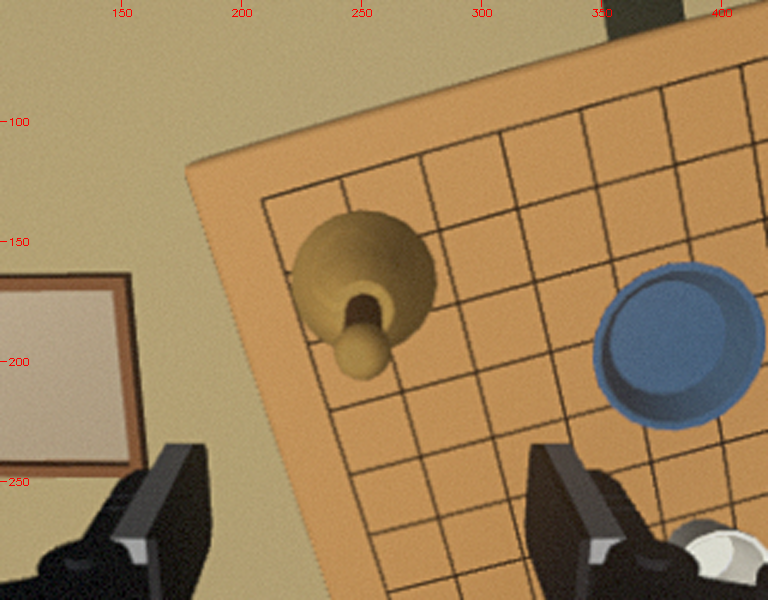

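```bash
python3 -c "
from h import *
p=(np.array([.6403,.1218,.2014]),R.from_rotvec([1.9513,-2.4583,-.002]))
print(p2w('wrist',[(250.6,195.6),(251.7,167.5)],[.156,.072],p))
plan(.644,.122,.13,-103.1)
# stand
"
```

```text
[[0.6437 0.1229 0.156 ]
 [0.6438 0.1223 0.072 ]]
turn [ 0.1 -0.1 -0.1] shift [-0.0014 -0.0034  0.072 ] dist 0.072
```

>>> jog_arm(deltas=[[[0,0,0],[-0.0015,-0.0033,0.02],0.05],[[0,0,0],[-0.0015,-0.0033,0.045],0.045],[[0,0,0],[-0.0015,-0.0033,0.065],0.045],[[0,0,0],[-0.0015,-0.0033,0.08],0.045],[[0,0,0],[-0.0015,-0.0033,0.085],0.045],[[0,0,0],[-0.0015,-0.0033,0.085],0.045],[[0,0,0],[-0.0015,-0.0033,0.085],0.045]])

```text
t: 25.58
tool_pos: [0.6453, 0.1232, 0.1192]
tool_rot: [-1.953, 2.46, -0.001]
contact_force: [0.1, 0.8, -0.1]
opening: 0.0449
```

```bash
python3 -c "
from h import *
st();plan(.6438,.1226,.097,-103.1)
im=get_image('wrist');  crop(im,100,80,400,300,2.5,'pics/w25.png',50)
im=get_image('scene');c=w2p('scene',[.644,.123,.12])[0]; x,y=int(c[0]),int(c[1])
crop(im,x-40,y-40,x+40,y+40,8,'pics/s25.png',10)"
```

```text
t25.58 [0.6453 0.1232 0.1192] yaw -103.1 F [ 0.1  0.8 -0.1] open 0.0449 q [ 0.08  0.19  1.61 -0.    1.34  1.88]
turn [-0.1  0.  -0. ] shift [0.0009 0.0014 0.0222] dist 0.022
```

View pics/w25.png

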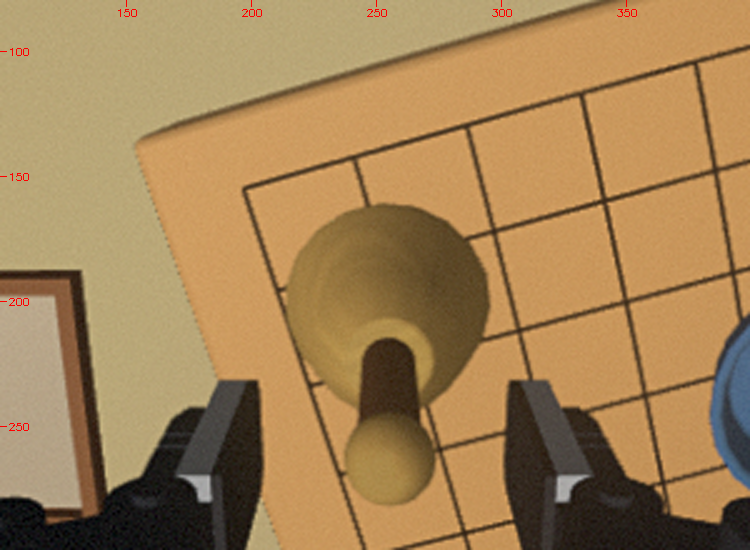

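View pics/s25.png

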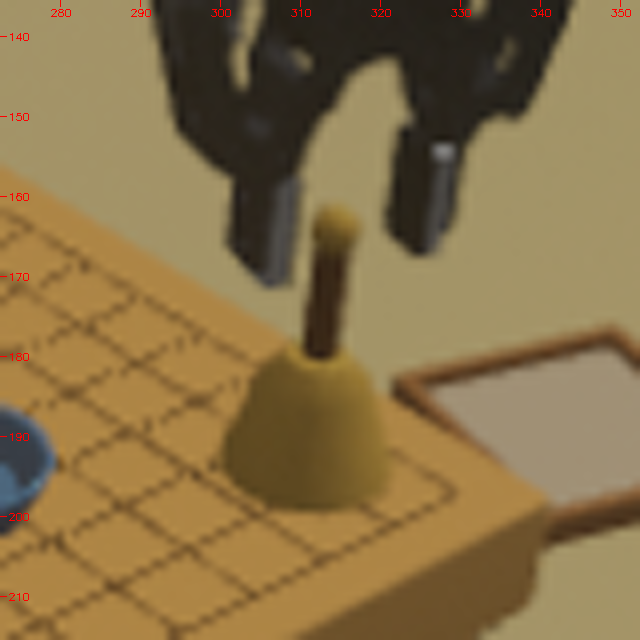

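>>> jog_arm(deltas=[[[0,0,0],[0.001,0.0014,0.006],0.045],[[0,0,0],[0.001,0.0014,0.012],0.045],[[0,0,0],[0.001,0.0014,0.018],0.045],[[0,0,0],[0.001,0.0014,0.022],0.04],[[0,0,0],[0.001,0.0014,0.023],0.035],[[0,0,0],[0.001,0.0014,0.023],0.03],[[0,0,0],[0.001,0.0014,0.023],0.03]])

```text
t: 26.27
tool_pos: [0.6433, 0.1231, 0.0952]
tool_rot: [1.954, -2.459, -0.0]
contact_force: [0.1, 0.4, -0.2]
opening: 0.0302
```

```bash
python3 -c "
from h import *
st();plan(.6438,.1226,.096,-103.1)
im=get_image('wrist');  crop(im,100,80,400,300,2.5,'pics/w26.png',50)
im=get_image('scene');c=w2p('scene',[.644,.123,.12])[0]; x,y=int(c[0]),int(c[1])
crop(im,x-40,y-40,x+40,y+40,8,'pics/s26.png',10)"
```

```text
t26.27 [0.6433 0.1231 0.0952] yaw -103.1 F [ 0.1  0.4 -0.2] open 0.0302 q [ 0.08  0.21  1.63 -0.    1.3   1.87]
turn [ 0. -0.  0.] shift [ 0.0004 -0.0006 -0.0008] dist 0.001
```

View pics/w26.png

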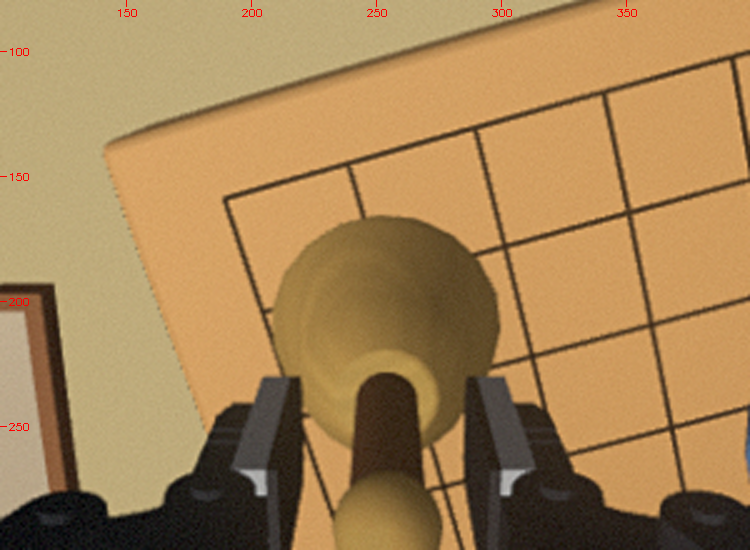

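View pics/s26.png

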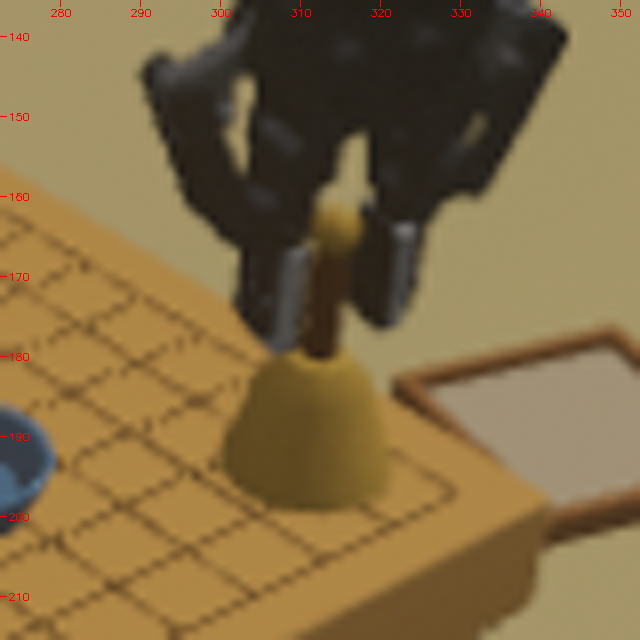

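>>> jog_arm(deltas=[[[0,0,0],[0.0004,-0.0006,0.001],0.03],[[0,0,0],[0.0004,-0.0006,0.002],0.03],[[0,0,0],[0.0004,-0.0006,0.002],0.025],[[0,0,0],[0.0004,-0.0006,0.002],0.02],[[0,0,0],[0.0004,-0.0006,0.002],0.015],[[0,0,0],[0.0004,-0.0006,0.002],0.004],[[0,0,0],[0.0004,-0.0006,0.002],0.004],[[0,0,0],[0.0004,-0.0006,0.002],0.004]], squeeze=50)

```text
t: 27.03
tool_pos: [0.6439, 0.1225, 0.0935]
tool_rot: [1.954, -2.46, 0.0]
contact_force: [-0.9, -0.3, -0.1]
opening: 0.0114
```

```bash
python3 -c "
from h import *
st()
im=get_image('scene');c=w2p('scene',[.644,.123,.12])[0]; x,y=int(c[0]),int(c[1])
crop(im,x-40,y-40,x+40,y+40,8,'pics/s27.png',10)"
```

```text
t27.03 [0.6439 0.1225 0.0935] yaw -103.1 F [-0.9 -0.3 -0.1] open 0.0114 q [ 0.07  0.21  1.63 -0.    1.29  1.87]
```

View pics/s27.png

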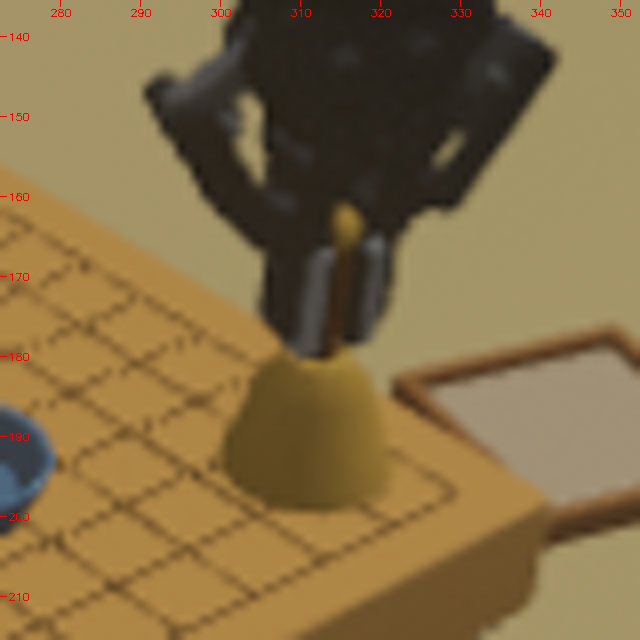

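>>> jog_arm(deltas=[[[0,0,0],[0,0,-0.002],0.004],[[0,0,0],[0,0,-0.007],0.004],[[0,0,0],[0,0,-0.015],0.004],[[0,0,0],[0,0,-0.025],0.004],[[0,0,0],[0,0,-0.035],0.004],[[0,0,0],[0,0,-0.043],0.004],[[0,0,0],[0,0,-0.048],0.004],[[0,0,0],[0,0,-0.05],0.004],[[0,0,0],[0,0,-0.05],0.004]], squeeze=60)

```text
t: 27.83
tool_pos: [0.6444, 0.1226, 0.1445]
tool_rot: [-1.954, 2.459, -0.001]
contact_force: [-0.1, 0.7, -1.3]
opening: 0.0109
```

```bash
python3 -c "
from h import *
st(); plan(.6207,.2903,.145,-103.1)
im=get_image('scene');c=w2p('scene',[.644,.123,.15])[0]; x,y=int(c[0]),int(c[1])
crop(im,x-45,y-45,x+45,y+45,7,'pics/s28.png',10)"
```

```text
t27.83 [0.6444 0.1226 0.1445] yaw -103.1 F [-0.1  0.7 -1.3] open 0.0109 q [ 0.07  0.17  1.6  -0.    1.38  1.87]
turn [-0.1  0.   0. ] shift [-0.158   0.0609 -0.0005] dist 0.169
```

View pics/s28.png

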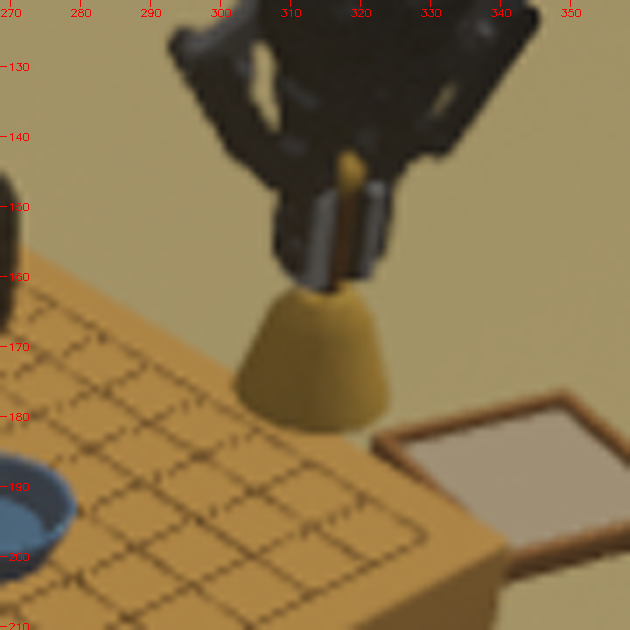

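Bell held upright above the board. Moving it smoothly across to the stand.

>>> jog_arm(deltas=[[[0,0,0],[-0.003,0.001,0],0.004],[[0,0,0],[-0.012,0.004,0],0.004],[[0,0,0],[-0.026,0.01,0],0.004],[[0,0,0],[-0.045,0.017,0],0.004],[[0,0,0],[-0.066,0.025,0],0.004],[[0,0,0],[-0.088,0.034,0],0.004],[[0,0,0],[-0.11,0.042,0],0.004],[[0,0,0],[-0.13,0.05,0],0.004],[[0,0,0],[-0.145,0.056,0],0.004],[[0,0,0],[-0.154,0.0595,0],0.004],[[0,0,0],[-0.158,0.061,0],0.004],[[0,0,0],[-0.158,0.061,0],0.004]])

```text
t: 28.88
tool_pos: [0.6198, 0.2911, 0.1432]
tool_rot: [1.956, -2.458, 0.0]
contact_force: [-0.1, 0.3, -1.4]
opening: 0.0112
```

```bash
python3 -c "
from h import *
st();print(ctrl.get_obs()['tool_rot'])
im=get_image('wrist'); crop(im,0,0,512,384,1.5625,'pics/w29.png',50)
im=get_image('scene');c=w2p('scene',[.62,.29,.1])[0]; x,y=int(c[0]),int(c[1])
crop(im,x-55,y-55,x+55,y+55,6,'pics/s29.png',10)"
```

```text
t28.88 [0.6198 0.2911 0.1432] yaw -103.0 F [-0.1  0.3 -1.4] open 0.0112 q [ 0.33  0.23  1.52 -0.    1.39  2.13]
[ 1.9557 -2.4581  0.    ]
```

View pics/w29.png

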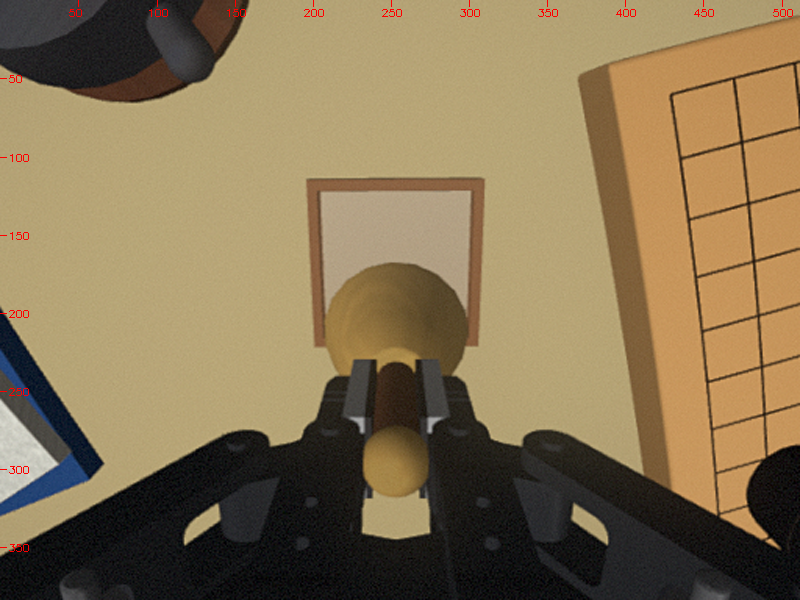

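View pics/s29.png

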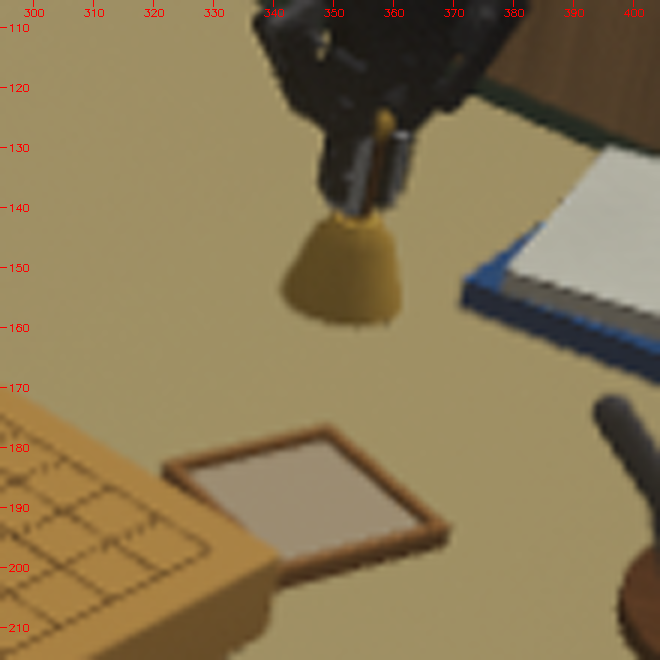

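```bash
python3 -c "
from h import *
p=(np.array([.6198,.2911,.1432]),R.from_rotvec([1.9557,-2.4581,0]))
P=p2w('wrist',np.array([(306.5,179.5),(484.5,178.5),(478,347),(315.5,347)])/1.5625-.3,.012,p)
print(P,P.mean(0))
b=p2w('wrist',np.array([(396,334)])/1.5625-.3,.072+.05,p);print('bell mouth',b)
st();plan(P[:,0].mean(),P[:,1].mean(),.05,-103.1)"
```

```text
[[0.6804 0.3287 0.012 ]
 [0.6587 0.2315 0.012 ]
 [0.5602 0.2535 0.012 ]
 [0.5824 0.3503 0.012 ]] [0.6204 0.291  0.012 ]
bell mouth [[0.6194 0.2914 0.122 ]]
t28.98 [0.6202 0.2897 0.1432] yaw -103.1 F [-0.3 -0.4 -2.3] open 0.0113 q [ 0.33  0.23  1.52 -0.    1.39  2.13]
turn [ 0. -0.  0.] shift [-0.0014  0.0001  0.0932] dist 0.093
```

>>> jog_arm(deltas=[[[0,0,0],[-0.001,0,0.003],0.004],[[0,0,0],[-0.001,0,0.012],0.004],[[0,0,0],[-0.001,0,0.025],0.004],[[0,0,0],[-0.001,0,0.04],0.004],[[0,0,0],[-0.001,0,0.056],0.004],[[0,0,0],[-0.001,0,0.072],0.004],[[0,0,0],[-0.001,0,0.086],0.004],[[0,0,0],[-0.001,0,0.097],0.004],[[0,0,0],[-0.001,0,0.104],0.004],[[0,0,0],[-0.001,0,0.107],0.004],[[0,0,0],[-0.001,0,0.108],0.004],[[0,0,0],[-0.001,0,0.108],0.004]])

```text
t: 29.98
tool_pos: [0.6208, 0.2914, 0.0358]
tool_rot: [-1.954, 2.459, -0.0]
contact_force: [0.3, -0.7, -2.0]
opening: 0.0115
```

```bash
python3 -c "
from h import *
st()
im=get_image('scene');c=w2p('scene',[.62,.29,.06])[0]; x,y=int(c[0]),int(c[1])
crop(im,x-55,y-55,x+55,y+45,6,'pics/s30.png',10)"
```

```text
t29.98 [0.6208 0.2914 0.0358] yaw -103.1 F [ 0.3 -0.7 -2. ] open 0.0115 q [ 0.33  0.34  1.58 -0.    1.22  2.13]
```

View pics/s30.png

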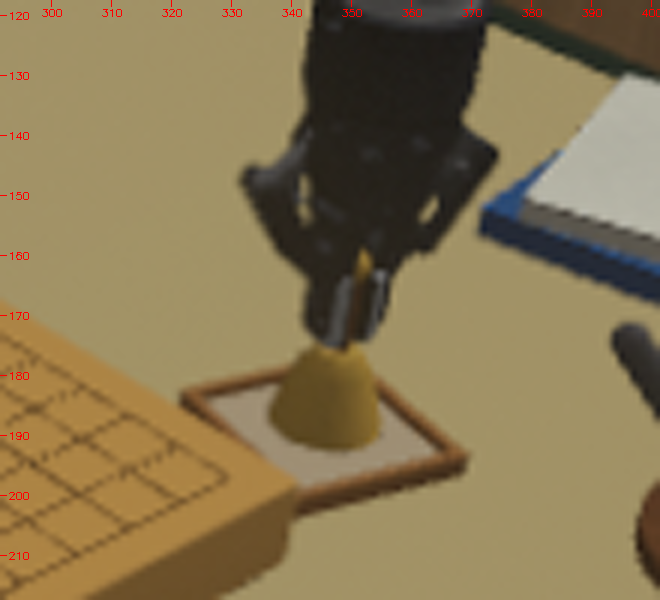

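>>> jog_arm(deltas=[[[0,0,0],[0,0,0.001],0.004],[[0,0,0],[0,0,0.002],0.004],[[0,0,0],[0,0,0.003],0.004],[[0,0,0],[0,0,0.004],0.004],[[0,0,0],[0,0,0.005],0.004],[[0,0,0],[0,0,0.006],0.004],[[0,0,0],[0,0,0.006],0.004],[[0,0,0],[0,0,0.006],0.004]])

```text
t: 30.7
tool_pos: [0.6205, 0.2913, 0.0296]
tool_rot: [-1.954, 2.459, -0.0]
contact_force: [-0.8, 0.0, -0.0]
opening: 0.0112
```

```bash
python3 -c "
from h import *
st()"
```

```text
t30.70 [0.6205 0.2913 0.0296] yaw -103.1 F [-0.8  0.  -0. ] open 0.0112 q [ 0.33  0.35  1.59 -0.    1.21  2.13]
```

>>> jog_arm(deltas=[[[0,0,0],[0,0,0.0005],0.012],[[0,0,0],[0,0,0.0005],0.016],[[0,0,0],[0,0,0.0005],0.022],[[0,0,0],[0,0,0.0005],0.03],[[0,0,0],[0,0,0.0005],0.04],[[0,0,0],[0,0,0.0005],0.045],[[0,0,0],[0,0,0.0005],0.045]])

```text
t: 31.28
tool_pos: [0.6204, 0.2913, 0.0289]
tool_rot: [-1.954, 2.46, 0.0]
contact_force: [-0.8, 0.4, -0.8]
opening: 0.0451
```

```bash
python3 -c "
from h import *
st()
im=get_image('wrist'); crop(im,100,80,400,384,2,'pics/w31.png',50)
im=get_image('scene');c=w2p('scene',[.62,.29,.06])[0]; x,y=int(c[0]),int(c[1])
crop(im,x-45,y-45,x+45,y+45,7,'pics/s31.png',10)"
```

```text
t31.28 [0.6204 0.2913 0.0289] yaw -103.1 F [-0.8  0.4 -0.8] open 0.0451 q [0.33 0.35 1.59 0.   1.21 2.13]
```

View pics/w31.png

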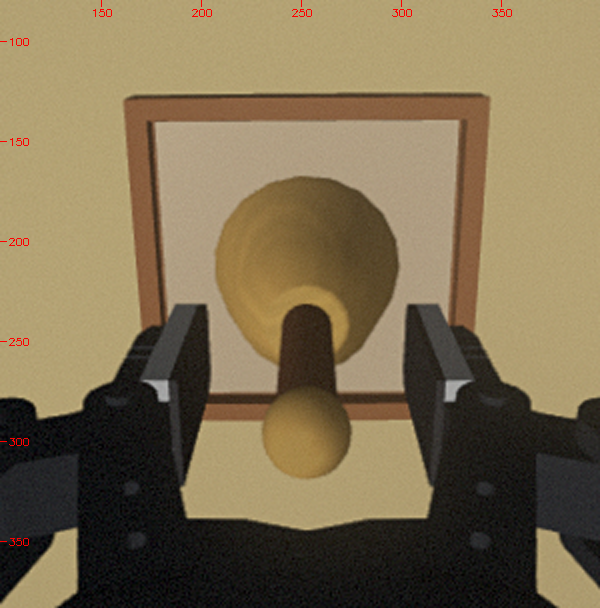

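View pics/s31.png

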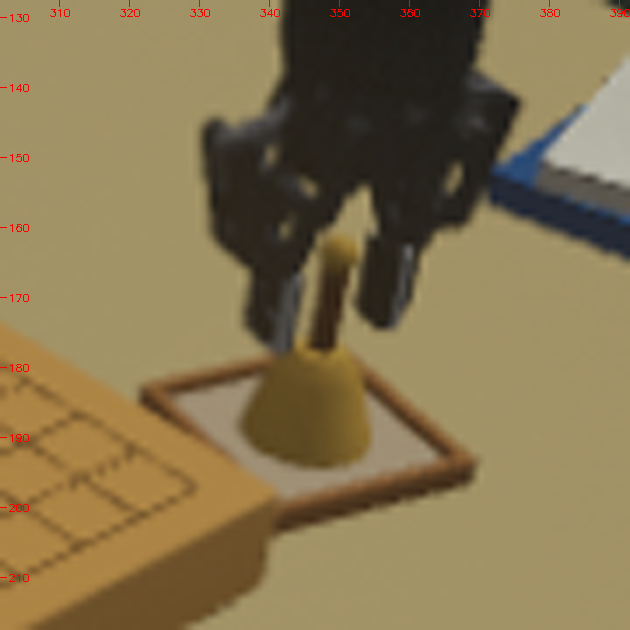

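>>> jog_arm(deltas=[[[0,0,0],[0,0,-0.005],0.045],[[0,0,0],[0,0,-0.02],0.045],[[0,0,0],[0,0,-0.05],0.045],[[0,0,0],[0,0,-0.09],0.045],[[0,0,0],[0,0,-0.13],0.045],[[0,0,0],[0,0,-0.16],0.06],[[0,0,0],[0,0,-0.16],0.085]])

```text
t: 31.97
tool_pos: [0.625, 0.2929, 0.2014]
tool_rot: [-1.944, 2.447, -0.009]
contact_force: [1.1, -0.3, 2.1]
opening: 0.0678
```

```bash
python3 -c "
from h import *
st(); plan(.4635,.099,.185,-103.1)
im=get_image('wrist'); crop(im,0,0,512,384,1.2,'pics/w32.png',50)"
```

```text
t31.97 [0.625  0.2929 0.2014] yaw -103.0 F [ 1.1 -0.3  2.1] open 0.0678 q [0.33 0.19 1.47 0.   1.46 2.13]
turn [-0.8  0.5  0. ] shift [0.2255 0.1137 0.0126] dist 0.253
```

View pics/w32.png

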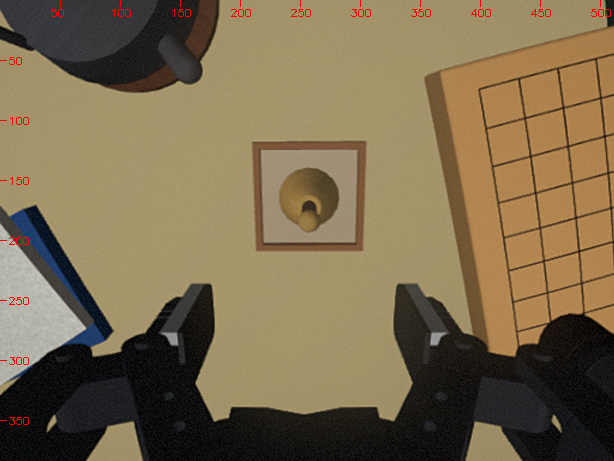

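Bell stands in the middle of the stand. Now to the caddy.

>>> jog_arm(deltas=[[[0,0,0],[0.03,0.015,0.004],0.085],[[0,0,0],[0.068,0.034,0.006],0.085],[[0,0,0],[0.105,0.053,0.008],0.085],[[0,0,0],[0.14,0.071,0.01],0.085],[[0,0,0],[0.17,0.086,0.012],0.085],[[0,0,0],[0.195,0.099,0.012],0.085],[[0,0,0],[0.215,0.109,0.012],0.085],[[0,0,0],[0.2255,0.1137,0.012],0.085],[[0,0,0],[0.2255,0.1137,0.012],0.085],[[0,0,0],[0.2255,0.1137,0.012],0.085]])

```text
t: 32.85
tool_pos: [0.4588, 0.0973, 0.177]
tool_rot: [-1.953, 2.46, -0.0]
contact_force: [-0.1, 0.3, 0.4]
opening: 0.0847
```

```bash
python3 -c "
from h import *
st(); print(ctrl.get_obs()['tool_rot'])
im=get_image('wrist'); crop(im,100,50,420,300,2.4,'pics/w33.png',50)"
```

```text
t32.85 [0.4588 0.0973 0.177 ] yaw -103.1 F [-0.1  0.3  0.4] open 0.0847 q [ 0.05 -0.32  2.    0.    1.46  1.85]
[-1.9529  2.4598 -0.    ]
```

View pics/w33.png

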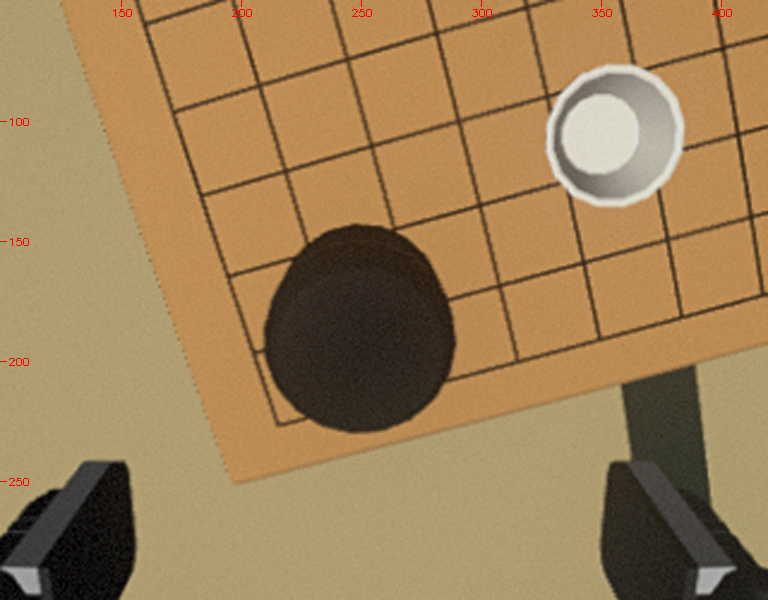

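```bash
python3 -c "
from h import *
p=(np.array([.4588,.0973,.177]),R.from_rotvec([-1.9529,2.4598,0]))
pts=np.array([(264,338),(456,338),(360,432),(360,338),(360,225)])/2.4+[100,50]-.2
q=p2w('wrist',pts,[.122,.122,.122,.122,.07],p);print(q,(q[0]+q[1])/2,np.linalg.norm(q[0]-q[1]))
# project model circle
for c in [(.4635,.0991),(.4640,.0985),(.4625,.099)]:
  th=np.linspace(0,2*np.pi,73);P=np.c_[c[0]+.028*np.cos(th),c[1]+.028*np.sin(th),np.full(73,.122)]
  u=(w2p('wrist',P,p)+.2-[100,50])*2.4;P[:,2]=.076;v=(w2p('wrist',P,p)+.2-[100,50])*2.4
  print(c,u.min(0),u.max(0),v.min(0))
"
```

```text
[[0.4693 0.1258 0.122 ]
 [0.4569 0.072  0.122 ]
 [0.4347 0.1056 0.122 ]
 [0.4631 0.0989 0.122 ]
 [0.4875 0.0937 0.07  ]] [0.4631 0.0989 0.122 ] 0.05524659702308888
(0.4635, 0.0991) [261.6967 240.2121] [456.4733 427.1994] [278.7979 217.4693]
(0.464, 0.0985) [263.2557 237.9914] [458.1803 425.2573] [280.1196 215.6044]
(0.4625, 0.099) [262.9372 243.6003] [457.4954 430.1638] [279.8219 220.3155]
```

```bash
python3 -c "
from h import *
st(); plan(.4622,.0989,.10,-103.1)"
```

```text
t32.90 [0.4591 0.0977 0.1771] yaw -103.1 F [0.2 0.  0.6] open 0.0854 q [ 0.05 -0.31  2.    0.    1.46  1.85]
turn [-0.  0.  0.] shift [-0.0019 -0.0027  0.0771] dist 0.077
```

>>> jog_arm(deltas=[[[0,0,0],[-0.0015,-0.0025,0.01],0.085],[[0,0,0],[-0.0015,-0.0025,0.025],0.085],[[0,0,0],[-0.0015,-0.0025,0.045],0.085],[[0,0,0],[-0.0015,-0.0025,0.06],0.085],[[0,0,0],[-0.0015,-0.0025,0.072],0.085],[[0,0,0],[-0.0015,-0.0025,0.08],0.085],[[0,0,0],[-0.0015,-0.0025,0.085],0.085],[[0,0,0],[-0.0015,-0.0025,0.085],0.085]])

```text
t: 33.57
tool_pos: [0.4609, 0.0984, 0.0906]
tool_rot: [1.954, -2.458, -0.002]
contact_force: [-0.0, 0.3, 0.1]
opening: 0.0849
```

```bash
python3 -c "
from h import *
st(); plan(.4622,.0989,.0715,-103.1)
im=get_image('wrist'); crop(im,50,50,450,384,1.8,'pics/w34.png',50)
im=get_image('scene');c=w2p('scene',[.462,.1,.11])[0]; x,y=int(c[0]),int(c[1])
crop(im,x-40,y-40,x+40,y+40,8,'pics/s34.png',10)"
```

```text
t33.57 [0.4609 0.0984 0.0906] yaw -103.0 F [-0.   0.3  0.1] open 0.0849 q [ 0.05 -0.22  2.07  0.    1.29  1.85]
turn [ 0.1 -0.   0.1] shift [-0.0008 -0.0012  0.0191] dist 0.019
```

View pics/w34.png

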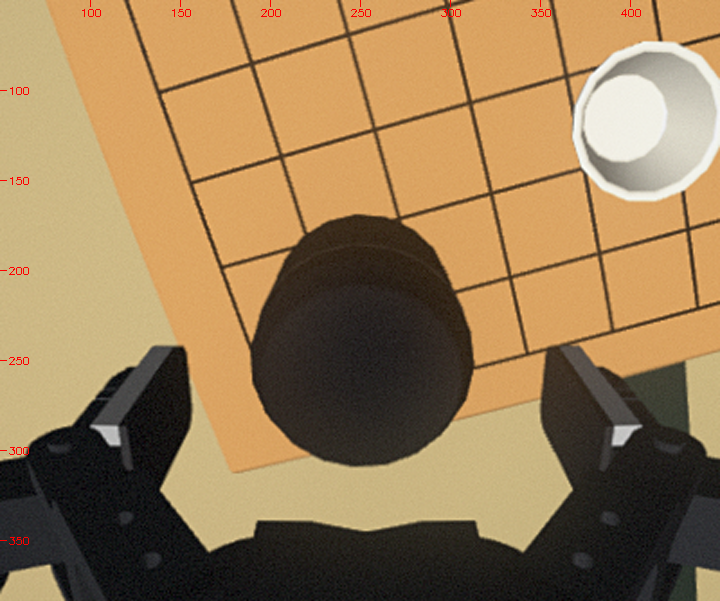

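View pics/s34.png

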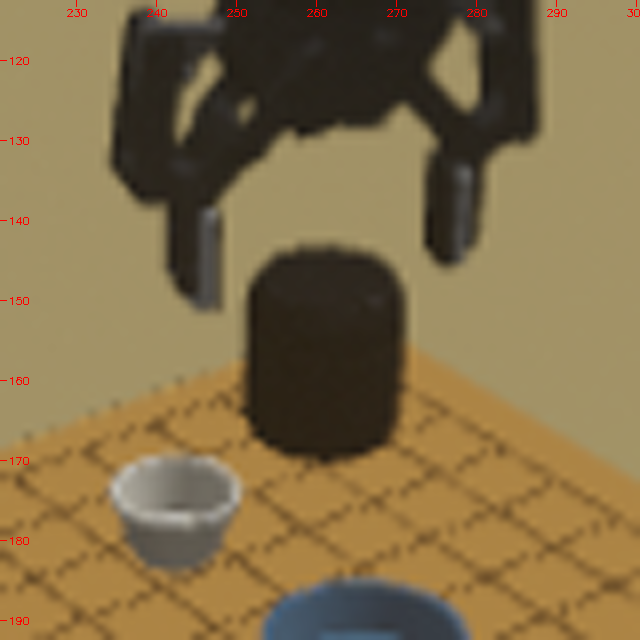

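>>> jog_arm(deltas=[[[0,0,0],[-0.001,-0.001,0.008],0.085],[[0,0,0],[-0.001,-0.001,0.016],0.085],[[0,0,0],[-0.001,-0.001,0.022],0.085],[[0,0,0],[-0.001,-0.001,0.0245],0.085],[[0,0,0],[-0.001,-0.001,0.0245],0.08],[[0,0,0],[-0.001,-0.001,0.0245],0.075],[[0,0,0],[-0.001,-0.001,0.0245],0.07],[[0,0,0],[-0.001,-0.001,0.0245],0.065],[[0,0,0],[-0.001,-0.001,0.0245],0.062]], squeeze=40)

```text
t: 34.42
tool_pos: [0.4629, 0.0989, 0.0678]
tool_rot: [-1.954, 2.459, -0.001]
contact_force: [-0.2, 0.2, -0.1]
opening: 0.0618
```

```bash
python3 -c "
from h import *
st()
im=get_image('wrist'); crop(im,50,50,450,384,1.8,'pics/w35.png',50)"
```

```text
t34.42 [0.4629 0.0989 0.0678] yaw -103.1 F [-0.2  0.2 -0.1] open 0.0618 q [ 0.05 -0.19  2.09  0.    1.24  1.85]
```

View pics/w35.png

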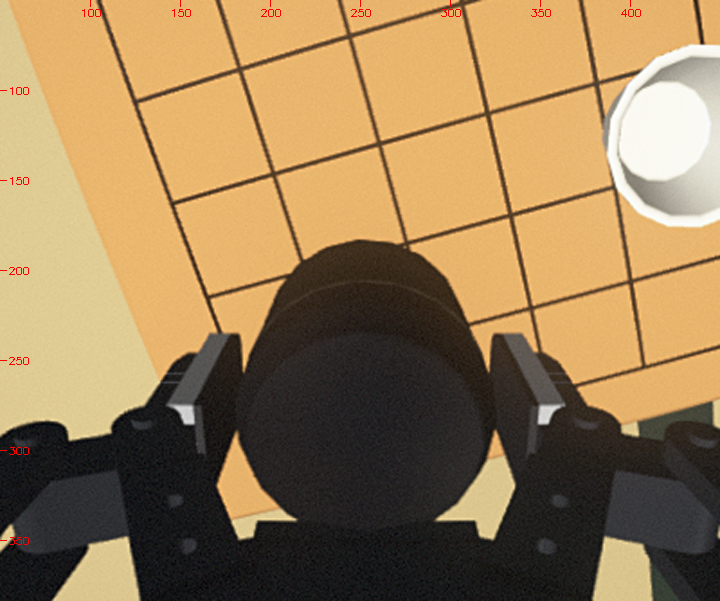

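>>> jog_arm(deltas=[[[0,0,0],[0,0,0],0.059],[[0,0,0],[0,0,0],0.056],[[0,0,0],[0,0,0],0.052],[[0,0,0],[0,0,0],0.045],[[0,0,0],[0,0,0],0.045],[[0,0,0],[0,0,0],0.045]])

```text
t: 34.97
tool_pos: [0.4632, 0.099, 0.068]
tool_rot: [-1.954, 2.459, -0.001]
contact_force: [-0.2, 0.3, 3.7]
opening: 0.0548
```

```bash
python3 -c "
from h import *
st()"
```

```text
t34.97 [0.4632 0.099  0.068 ] yaw -103.1 F [-0.2  0.3  3.7] open 0.0548 q [ 0.05 -0.19  2.08  0.    1.24  1.85]
```

>>> jog_arm(deltas=[[[0,0,0],[0,0,-0.002],0.045],[[0,0,0],[0,0,-0.007],0.045],[[0,0,0],[0,0,-0.016],0.045],[[0,0,0],[0,0,-0.028],0.045],[[0,0,0],[0,0,-0.042],0.045],[[0,0,0],[0,0,-0.055],0.045],[[0,0,0],[0,0,-0.066],0.045],[[0,0,0],[0,0,-0.074],0.045],[[0,0,0],[0,0,-0.079],0.045],[[0,0,0],[0,0,-0.08],0.045],[[0,0,0],[0,0,-0.08],0.045]])

```text
t: 35.88
tool_pos: [0.4627, 0.0989, 0.1476]
tool_rot: [-1.954, 2.46, -0.0]
contact_force: [-0.5, -0.5, -2.0]
opening: 0.0542
```

```bash
python3 -c "
from h import *
st(); plan(.631,-.2995,.148,-103.1)
im=get_image('scene');c=w2p('scene',[.462,.1,.15])[0]; x,y=int(c[0]),int(c[1])
crop(im,x-50,y-40,x+50,y+50,7,'pics/s36.png',10)"
```

```text
t35.88 [0.4627 0.0989 0.1476] yaw -103.1 F [-0.5 -0.5 -2. ] open 0.0542 q [ 0.05 -0.28  2.02 -0.    1.4   1.85]
turn [-0.  0.  0.] shift [ 0.35   -0.254  -0.0004] dist 0.432
```

View pics/s36.png

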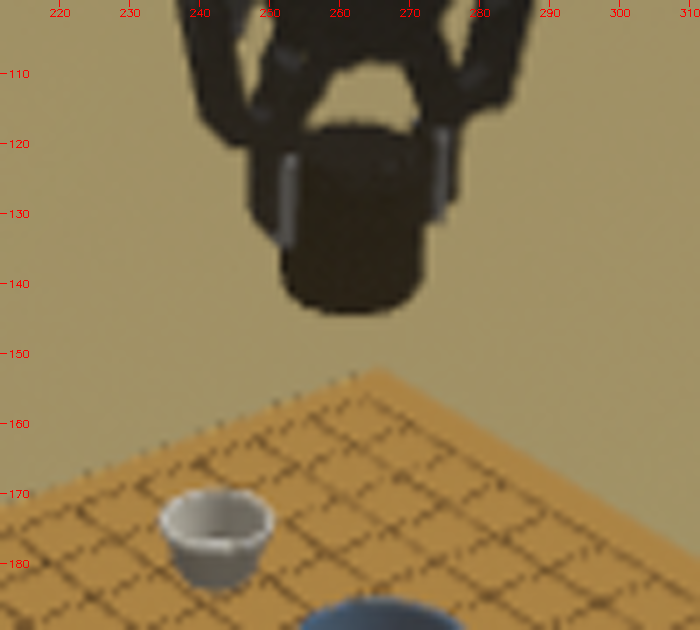

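>>> jog_arm(deltas=[[[0,0,0],[0.004,-0.003,0],0.045],[[0,0,0],[0.012,-0.009,0],0.045],[[0,0,0],[0.024,-0.017,0],0.045],[[0,0,0],[0.041,-0.03,0],0.045],[[0,0,0],[0.061,-0.044,0],0.045],[[0,0,0],[0.082,-0.06,0],0.045],[[0,0,0],[0.104,-0.075,0],0.045],[[0,0,0],[0.126,-0.091,0],0.045],[[0,0,0],[0.148,-0.107,0],0.045],[[0,0,0],[0.17,-0.123,0],0.045],[[0,0,0],[0.192,-0.139,0],0.045],[[0,0,0],[0.214,-0.155,0],0.045]])

```text
t: 36.93
tool_pos: [0.5652, -0.1469, 0.1465]
tool_rot: [1.953, -2.46, -0.001]
contact_force: [1.2, 0.1, -1.1]
opening: 0.0544
```

>>> jog_arm(deltas=[[[0,0,0],[0.022,-0.016,0],0.045],[[0,0,0],[0.044,-0.032,0],0.045],[[0,0,0],[0.064,-0.046,0],0.045],[[0,0,0],[0.083,-0.06,0],0.045],[[0,0,0],[0.1,-0.073,0],0.045],[[0,0,0],[0.114,-0.083,0],0.045],[[0,0,0],[0.125,-0.091,0],0.045],[[0,0,0],[0.132,-0.096,0],0.045],[[0,0,0],[0.136,-0.099,0],0.045],[[0,0,0],[0.136,-0.099,0],0.045],[[0,0,0],[0.136,-0.099,0],0.045]])

```text
t: 37.85
tool_pos: [0.6307, -0.2993, 0.147]
tool_rot: [1.954, -2.46, -0.002]
contact_force: [-0.8, -1.0, -2.4]
opening: 0.0546
```

```bash
python3 -c "
from h import *
st(); print(ctrl.get_obs()['tool_rot']); plan(.631,-.2995,.148,-103.1)
im=get_image('wrist'); crop(im,0,0,512,384,1.5625,'pics/w37.png',50)
im=get_image('scene'); crop(im,80,130,240,310,4,'pics/s37.png',10)"
```

```text
t37.85 [ 0.6307 -0.2993  0.147 ] yaw -103.1 F [-0.8 -1.  -2.4] open 0.0546 q [-0.55  0.26  1.48  0.    1.4   1.25]
[ 1.9542 -2.4596 -0.0016]
turn [0.1 0.  0. ] shift [ 0.0001 -0.0004 -0.001 ] dist 0.001
```

View pics/w37.png

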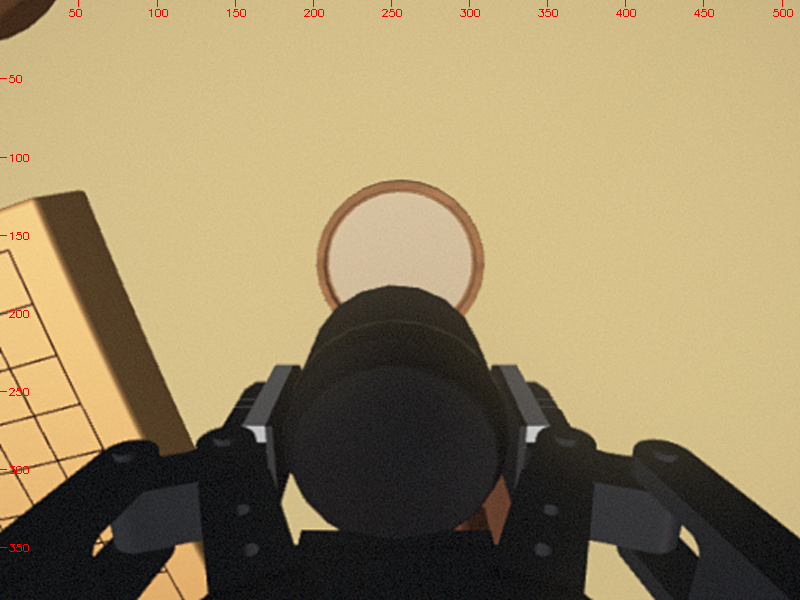

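View pics/s37.png

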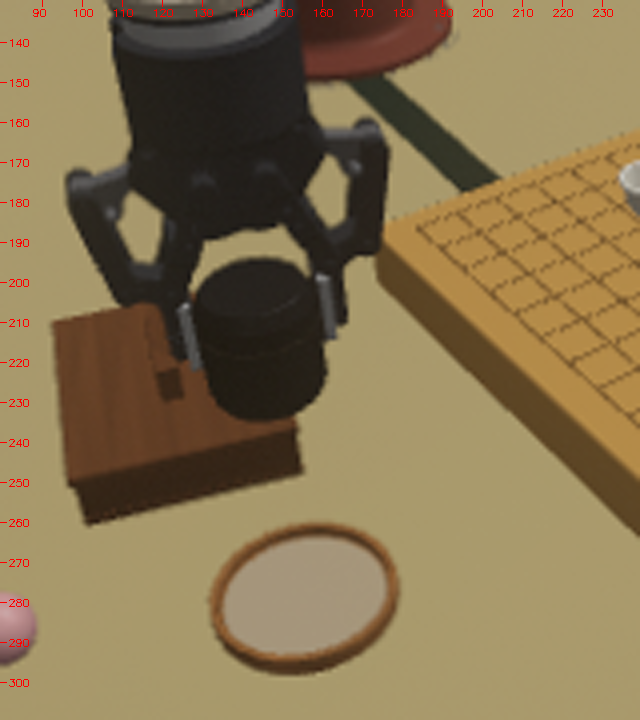

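```bash
python3 -c "
from h import *
p=(np.array([.6307,-.2993,.147]),R.from_rotvec([1.9542,-2.4596,-.0016]))
pts=np.array([(317,263),(485,263),(401,263),(401,180)])/1.5625-.3
q=p2w('wrist',pts,.012,p);print(q,(q[0]+q[1])/2,np.linalg.norm(q[0]-q[1]))
d=np.array([np.cos(np.radians(-13.1)),np.sin(np.radians(-13.1)),0]);print('from top', q[3]-.05*d)
st();plan(.6305,-.3005,.012,-103.1)"
```

```text
[[ 0.6431 -0.254   0.012 ]
 [ 0.6207 -0.3507  0.012 ]
 [ 0.6319 -0.3023  0.012 ]
 [ 0.6788 -0.3131  0.012 ]] [ 0.6319 -0.3024  0.012 ] 0.09922545850841435
from top [ 0.6301 -0.3017  0.012 ]
t37.95 [ 0.6308 -0.2987  0.1473] yaw -103.0 F [-0.8  0.4 -1.8] open 0.0546 q [-0.55  0.26  1.48  0.    1.4   1.25]
turn [0.  0.  0.1] shift [ 0.0019 -0.0002  0.1353] dist 0.135
```

Tray centre agrees within 3 mm between cameras; lowering to about (0.631, −0.301).

>>> jog_arm(deltas=[[[0,0,0],[0.002,0,0.004],0.045],[[0,0,0],[0.002,0,0.012],0.045],[[0,0,0],[0.002,0,0.025],0.045],[[0,0,0],[0.002,0,0.042],0.045],[[0,0,0],[0.002,0,0.06],0.045],[[0,0,0],[0.002,0,0.078],0.045],[[0,0,0],[0.002,0,0.096],0.045],[[0,0,0],[0.002,0,0.112],0.045],[[0,0,0],[0.002,0,0.124],0.045],[[0,0,0],[0.002,0,0.131],0.045],[[0,0,0],[0.002,0,0.135],0.045],[[0,0,0],[0.002,0,0.135],0.045]])

```text
t: 38.95
tool_pos: [0.6302, -0.3012, 0.0114]
tool_rot: [1.954, -2.459, -0.002]
contact_force: [0.3, 0.0, -1.6]
opening: 0.0542
```

```bash
python3 -c "
from h import *
st(); plan(.631,-.3005,.003,-103.1)
im=get_image('scene'); crop(im,90,180,210,310,5,'pics/s38.png',10)"
```

```text
t38.95 [ 0.6302 -0.3012  0.0114] yaw -103.1 F [ 0.3  0.  -1.6] open 0.0542 q [-0.55  0.4   1.56 -0.    1.19  1.25]
turn [0.1 0.  0. ] shift [-0.0008 -0.0007  0.0084] dist 0.009
```

View pics/s38.png

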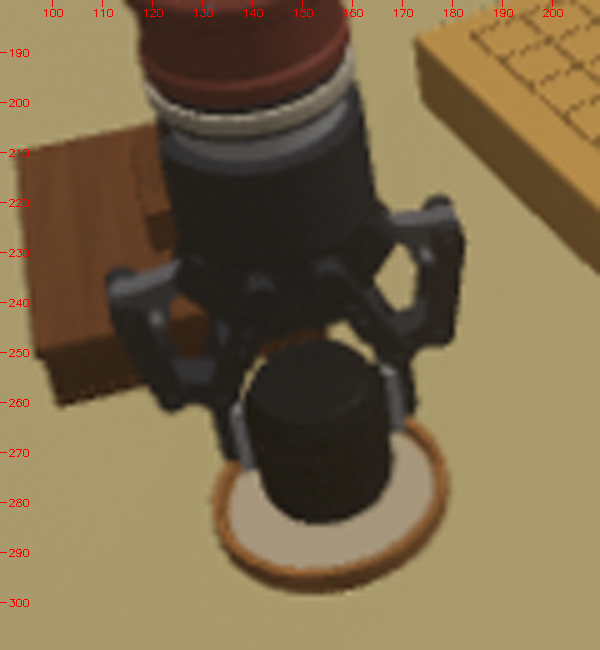

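>>> jog_arm(deltas=[[[0,0,0],[-0.0005,-0.0005,0.002],0.045],[[0,0,0],[-0.0005,-0.0005,0.004],0.045],[[0,0,0],[-0.0005,-0.0005,0.0055],0.045],[[0,0,0],[-0.0005,-0.0005,0.0065],0.045],[[0,0,0],[-0.0005,-0.0005,0.0075],0.045],[[0,0,0],[-0.0005,-0.0005,0.008],0.045],[[0,0,0],[-0.0005,-0.0005,0.008],0.045],[[0,0,0],[-0.0005,-0.0005,0.008],0.045]])

```text
t: 39.67
tool_pos: [0.6311, -0.301, 0.0044]
tool_rot: [1.954, -2.46, -0.0]
contact_force: [0.5, -0.3, -2.0]
opening: 0.0546
```

```bash
python3 -c "
from h import *
st()"
```

```text
t39.67 [ 0.6311 -0.301   0.0044] yaw -103.1 F [ 0.5 -0.3 -2. ] open 0.0546 q [-0.55  0.41  1.56 -0.    1.18  1.25]
```

>>> jog_arm(deltas=[[[0,0,0],[0,0,0.0007],0.045],[[0,0,0],[0,0,0.0014],0.045],[[0,0,0],[0,0,0.002],0.045],[[0,0,0],[0,0,0.002],0.045],[[0,0,0],[0,0,0.002],0.045]])

```text
t: 40.08
tool_pos: [0.6313, -0.3011, 0.0031]
tool_rot: [-1.954, 2.46, -0.0]
contact_force: [-2.0, 1.0, 3.2]
opening: 0.054
```

```bash
python3 -c "
from h import *
st()"
```

```text
t40.08 [ 0.6313 -0.3011  0.0031] yaw -103.1 F [-2.   1.   3.2] open 0.0540 q [-0.55  0.41  1.56 -0.    1.18  1.25]
```

>>> jog_arm(deltas=[[[0,0,0],[0,0,0],0.056],[[0,0,0],[0,0,0],0.058],[[0,0,0],[0,0,0],0.062],[[0,0,0],[0,0,0],0.068],[[0,0,0],[0,0,0],0.075],[[0,0,0],[0,0,0],0.085],[[0,0,0],[0,0,0],0.085],[[0,0,0],[0,0,0],0.085]])

```text
t: 40.75
tool_pos: [0.6311, -0.301, 0.0024]
tool_rot: [1.954, -2.46, -0.0]
contact_force: [-0.1, 0.5, 0.0]
opening: 0.0848
```

```bash
python3 -c "
from h import *
st()
im=get_image('wrist'); crop(im,50,50,450,384,1.8,'pics/w39.png',50)"
```

```text
t40.75 [ 0.6311 -0.301   0.0024] yaw -103.1 F [-0.1  0.5  0. ] open 0.0848 q [-0.55  0.41  1.56  0.    1.17  1.25]
```

View pics/w39.png

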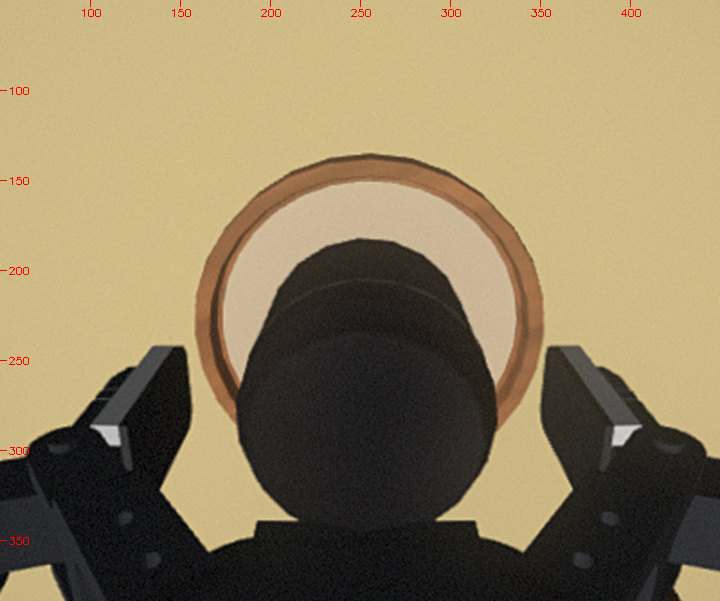

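Released; now straight up and check everything.

>>> jog_arm(deltas=[[[0,0,0],[0,0,-0.005],0.085],[[0,0,0],[0,0,-0.02],0.085],[[0,0,0],[0,0,-0.045],0.085],[[0,0,0],[0,0,-0.08],0.085],[[0,0,0],[0,0,-0.12],0.085],[[0,0,0],[0,0,-0.16],0.085],[[0,0,0],[0,0,-0.195],0.085],[[0,0,0],[0,0,-0.21],0.085],[[0,0,0],[0,0,-0.21],0.085]])

```text
t: 41.55
tool_pos: [0.6338, -0.3026, 0.221]
tool_rot: [-1.952, 2.456, -0.018]
contact_force: [1.3, 0.4, 0.3]
opening: 0.0847
```

```bash
python3 -c "
from h import *
st()
for n in('wrist','scene','top'):
  im=get_image(n); cv2.imwrite(f'pics/{n}40_raw.png',im[:,:,::-1]);crop(im,0,0,512,384,1.5625,f'pics/{n}40.png',50)"
```

```text
t41.55 [ 0.6338 -0.3026  0.221 ] yaw -103.1 F [1.3 0.4 0.3] open 0.0847 q [-0.55  0.22  1.41  0.    1.5   1.25]
```

View pics/wrist40.png

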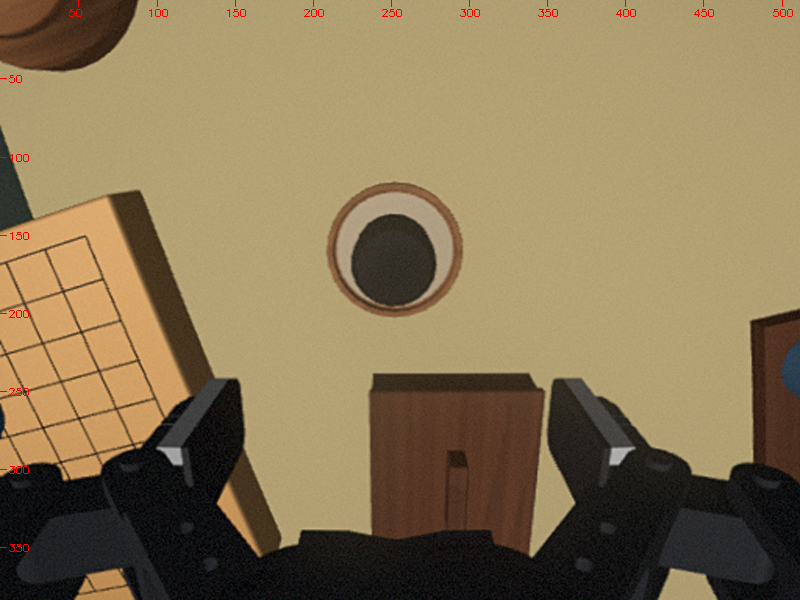

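View pics/scene40.png

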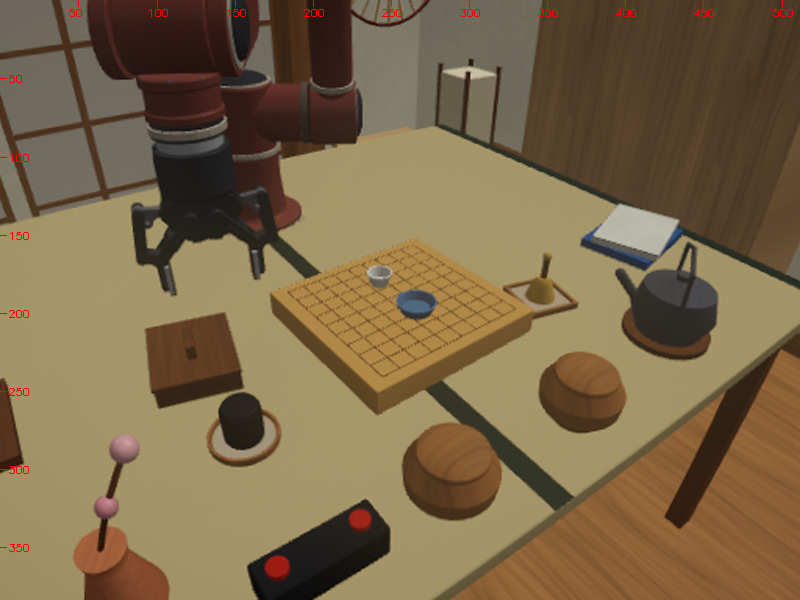

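View pics/top40.png

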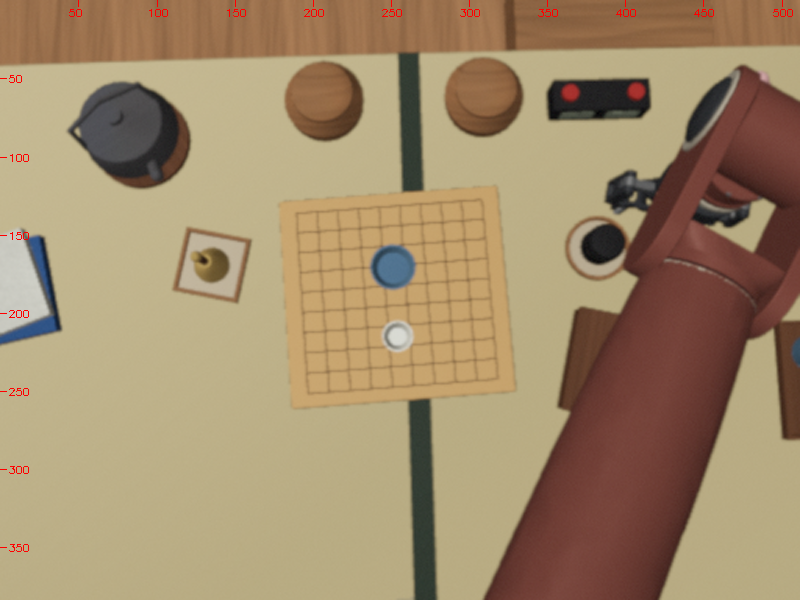

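```bash
python3 -c "
from h import *
p=(np.array([.4496,-.3082,.2052]),R.from_rotvec([-1.953,2.458,-.016]))
P=p2w('wrist',np.array([(288,136.5),(497.5,136.5),(488,371),(299.5,371)])/1.5625-.3,.040,p)
print(P.mean(0),[round(float(np.linalg.norm(P[i]-P[(i+1)%4])),4) for i in range(4)])
u=P[0]+P[1]-P[2]-P[3];print(np.degrees(np.arctan2(u[1],u[0])))
st()"
```

```text
[ 0.4484 -0.3068  0.04  ] [0.1286, 0.1555, 0.13, 0.1553]
-12.837798280625902
t41.70 [ 0.6303 -0.3005  0.2106] yaw -103.1 F [-0.3  0.5  0.3] open 0.0852 q [-0.55  0.22  1.42 -0.    1.5   1.25]
```

```bash
python3 -c "
from station import job
print(job.finish_job())"
```

```text
the job is handed in; nothing more can be done
None
```

The board is cleared and the job was handed in at about 42 s. I did it in the order asked: large piece flat in the wide bay, small piece flat in the narrow bay, lid on, bell onto the square stand, caddy onto the round tray.

**Final checks**
- **Lid:** it was released at the fully-home height, with its origin 27 mm above the box's. Its apparent size in the wrist picture fits a level plate at that height, and its angle (-12.8°) matches the box (-13.1°).
- **Pieces:** both were seen lying flat in their bays before the lid went on.
- **Bell and caddy:** both stand upright inside their rims and looked upright whenever I checked while carrying them.
- **Ash dish and cup:** both are at the same pixels in the top picture as at the start.
- **Robot:** the arm is clear of everything with the gripper open.

**What disagreed or went wrong**
- **Fingertip position:** the pictures showed the fingertips about 19 mm short of the stated TCP. My first close on the large piece therefore missed above it, and I set grasp heights from the pictures and contact forces after that.
- **Mistaken command:** while gripping the large piece I briefly ordered the tool 11 mm too low, for one row. The force read 8 N afterwards; I did not see the peak.
- **Box position:** the cameras disagreed by 2–4 mm on where the box sits, which is inside the lid's 7 mm play.

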